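Get the palette case out from under the pots

TASK

In the white tray, three little containers stand in a row on top of a long flat black make-up case: move all three out of the way onto the black rubber mat, then take the case out and lay it flat on the white paper sheet, centred and lengthwise along it. Then stand each container back in the tray upright, on the tray's floor and directly below the spot where it stood at the start, so that nothing shows above the rim and another tray can be stacked on top. Leave the tissue box, the lidded pot and the glass cup where they are.

Things in the scene. Friction and masses are not known exactly. Their poses are not given: they have to be found in the camera images.
- tray: white open plastic tray, held fast to the table; 144 (x) x 240 (y) x 56 mm high outside, walls and floor 4 mm thick, inside 136 x 232 mm and 52 mm deep; origin at the centre of its underside, on the table; its y axis runs along its length, z up; place and yaw vary. The inner floor is 4 mm above the origin, the rim 56 mm
- case: long flat closed black make-up case with a steel seam, 60 (x) x 190 (y) x 14 mm thick, 0.16 kg; lies flat on the tray floor, lengthwise along the tray; origin at the centre of its underside; y along its length, z up; loose
- jar: squat round jar, white with an aluminium lid: diameter 46 mm, height 34 mm, about 0.09 kg; stands upright; origin at the centre of its underside, z up; loose. At the start it stands on the case, one of three in a row along it, about 65 mm apart; which of the three stands at which place varies
- flask: square flask, tan with a brass cap: 34 x 34 mm, height 48 mm, about 0.08 kg, its sides nearly square to the tray at the start (within 0.15 rad); stands upright; origin at the centre of its underside, z up; loose. At the start it stands on the case, one of three in a row along it, about 65 mm apart; which of the three stands at which place varies
- vial: slim round vial, tan with a white cap: diameter 30 mm, height 42 mm, about 0.05 kg; stands upright; origin at the centre of its underside, z up; loose. At the start it stands on the case, one of three in a row along it, about 65 mm apart; which of the three stands at which place varies
- mat: flat black rubber mat, fixed, the side area for the containers: 240 (x) x 100 (y) x 3 mm thick; origin at the centre of its underside on the table, x along its length. Left or right of the tray
- sheet: white sheet of stiff paper, fixed, the place for the case: 240 (x) x 110 (y) x 2 mm thick; origin at the centre of its underside on the table, x along its length. On the other side of the tray from the mat
- tissues: green tissue box, bystander: 115 (x) x 230 (y) x 75 mm high; origin at the centre of its underside; beyond the tray; loose
- pot: big white lidded pot, bystander: diameter 76 mm, height 65 mm; origin at the centre of its underside; loose
- cup: glass cup, bystander: diameter 70 mm, height 85 mm; origin at the centre of its underside; loose
Not all that is in view belongs to the job. Leave any blue look-alike of the vial alone. Leave any turquoise look-alike of the flask alone.

How it is judged (in metres and radians):
On the way, in this order (a step that is already met when the one before it is completed fails the run):
1. all three containers stand released on the mat, the case still in its place in the tray (x of jar in the frame of mat between -0.108 and 0.108 m and y of jar in the frame of mat between -0.04 and 0.04 m and height (world z) of each of jar, flask, vial below 0.006 m and angle between each of jar, flask, vial's own z axis and vertical below 0.1 rad and linear speed of each of jar, flask, vial below 0.02 m/s and angular speed of each of jar, flask, vial below 0.2 rad/s and contact force between each of jar, flask, vial and the fingers below 0.1 N and x of flask in the frame of mat between -0.108 and 0.108 m and y of flask in the frame of mat between -0.04 and 0.04 m and x of vial in the frame of mat between -0.108 and 0.108 m and y of vial in the frame of mat between -0.04 and 0.04 m and distance of case from where it was at the start of the episode below 0.015 m), for 0.2 s.
2. the case lies released on the paper sheet, centred and lengthwise (x of case in the frame of sheet between -0.016 and 0.016 m and y of case in the frame of sheet between -0.016 and 0.016 m and angle between the y axis of case and the x axis of sheet, either way round below 0.15 rad and height (world z) of case below 0.006 m and angle between case's own z axis and vertical below 0.1 rad and linear speed of case below 0.02 m/s and angular speed of case below 0.2 rad/s and contact force between case and the fingers below 0.1 N), for 0.2 s.
At the end, for the whole second after the job is handed in: each container upright and at rest on the tray's floor (within 3 mm, so below the rim), within 17 mm horizontally of where it stood at the start; the case flat and at rest on the sheet, its centre within 16 mm of the sheet's along either axis, its length within 0.15 rad of the sheet's (all of step 2 and distance of each of jar, flask, vial from where it was at the start of the episode below 0.0225 m and z of each of jar, flask, vial in the frame of tray below 0.0075 m and angle between each of jar, flask, vial's own z axis and vertical below 0.1 rad and linear speed of each of jar, flask, vial below 0.02 m/s and angular speed of each of jar, flask, vial below 0.2 rad/s); the robot touches nothing.
It fails at once if the tissue box is shifted by more than 20 mm (distance of tissues from where it was at the start of the episode above 0.02 m).
It fails at once if the lidded pot is shifted by more than 20 mm (distance of pot from where it was at the start of the episode above 0.02 m).
It fails at once if the glass cup is shifted by more than 20 mm (distance of cup from where it was at the start of the episode above 0.02 m).
It also fails if it takes over 138 s, if anything falls off the work surface, if the arm or the gripper's body presses on something with over 40 N, if the wrist force passes 120 N, or if a joint passes its speed limit or range.

ROBOT

A 6-joint arm with a two-finger parallel gripper is mounted at the origin on the work surface. World frame = base frame: x ahead of the robot, y to its left, z up, the work surface at z = 0. Lengths are in m, angles in degrees, forces in N, time in s.
With the tool pointing down it reaches from about 0.4 to 0.825 m from the base axis. Payload 7 kg.
Tool frame: the origin (TCP) lies at the very end of the fingers, on their centre line; the grasp point (between the pads) lies 19 mm behind it; z points along the fingers, y is the line along which they close (so a half turn about z gives the same grasp; the last joint's range is limited). The gripper opens to 88 mm and grips with 3 to 60 N. Pads are 19 mm wide; open, the fingers measure 130 mm over their backs; the gripper's body (78 mm by 193 mm) begins 47 mm behind the grasp point.
Start: joints at [89.101, 20.546, 0.682, 0, -70.136, -16.507], TCP at [0.202, 0.644, 0.227] pointing down, gripper open.
Joint ranges: [-176.03, 176.03], [-82.01, 121.73], [-58.28, 71.71], [-173.87, 95.51], [-174.79, -0.11], [-173.66, 173.66]. Speed limits (degrees/s): [136.94, 136.94, 172.46, 180, 180, 180].

INTERFACE

Orientations are given as [roll, pitch, yaw] about the fixed x, y, z axes, in that order (R = Rz(yaw) Ry(pitch) Rx(roll)).
In Python, from plant import ctrl, cams, workorder gives the robot as it stands.
- The arm moves only by the tool play_rows, never from a script. Its argument "motion" is a list of rows, each an object of numbers: "x", "y", "z": the shift along the tool's x, y, z normalised to -1 to 1, where 1 is 0.025 m; "rx", "ry", "rz": the turn, a rotation vector about the tool's x, y, z normalised to -1 to 1, where 1 is 4 degrees. A call has 1 to 20 rows; each row shifts and turns the commanded pose from where the row before left it, along the tool's axes as they then stand; what a row does not reach is not made up. A row lasts 1/8 s, in which the tool goes at most 62.5 mm and 10.7 degrees, less where a joint would pass 70% of its speed; a pose out of reach is approached as far as the arm can. A call with a number of a shift or a turn outside -1 to 1 is refused whole. A call with a gripper value outside its range is refused whole. "fingers" is the opening, from -1 (shut) to 1 (fully open), set as the call begins (left out, the last holds). The fingers move at their own pace and stop on an object; the grip force is fixed at half the most. Time passes only in rows, so rows that do not move let the fingers close. It gives the time, the measured TCP pose, the force, the opening and the grip force at its end, in the units of the state.
- ctrl.get_obs(): the state, without advancing time (a new reading comes with each control period).
- cams.snapshot(name): name is "scene" or "top"; returns the picture (420x560x3 uint8, blue, green, red); there is no depth.
- cams.get_calibration(name): a dict with "vertical_fov" (degrees; the focal length in pixels is half the picture's height over the tangent of half this angle, whatever the lens; pixels are square), "cx", "cy" (the principal point, pixels), "position" and "rotation" of the camera in the world. Camera axes: x right, y up, looking along -z (the intrinsics and any distortion apply to the point x, -y, -z); pixel columns grow to the right and rows downward; lengths in m; the calibration is good to about 2 mm. A picture is of the moment at which its call begins. get_calibration takes no time and is no camera call.
- workorder.close_job(): hands the job in; it is judged then, once.
The state is a dict: "clock": time; "joint_pos": joint angles; "qvel": joint speeds; "tau": joint torques, N m; "tool_pos": TCP position; "orientation": TCP orientation; "force": force on the tool from outside, world axes, zero at the start; "moment": the same for the moment, N m; "opening": finger opening in m; "gripper_force": force on a finger pad.
Only numpy, scipy, OpenCV 4.12 (cv2) and the standard library are available. Lean on these libraries where they do the work, as an engineer would, in place of code of your own. Each camera call takes 0.05 s, during which the arm holds its last target. There are 200 camera calls.

## Working session

There is one attempt and no reset: what is moved stays moved. The work goes in short steps, Python scripts to look and compute and a tool call to move; the robot and the scene stay as the last step left them, time stands still between calls to the robot, and variables do not carry over. Pictures are saved under pics/ and viewed, at most 14 in all, crops included, and the job is handed in when it is done.

Besides the shell and the picture viewer there is one more tool, called after "Request:" in YAML: its name, and indented under it one key for each argument. play_rows: Moves the arm, as the interface text tells. Its arguments: {"type":"object","properties":{"motion":{"type":"array"},"fingers":{"type":"number"}},"required":["motion"]}

```bash
ls; mkdir -p pics; python3 - <<'E'
from plant import ctrl,cams
import cv2
for n in("scene","top"):
    cv2.imwrite(f"pics/{n}0.png",cams.snapshot(n)); print(n,cams.get_calibration(n))
print(ctrl.get_obs())
E
```

```text
pics
scene {'vertical_fov': 50.11247053748928, 'cx': 274.85463016967907, 'cy': 209.31986804727913, 'position': array([ 0.86891256, -0.51464966,  0.85093669]), 'rotation': array([36.0980995 ,  0.2842197 , 26.60787008])}
top {'vertical_fov': 51.50004000248055, 'cx': 272.6282904921887, 'cy': 211.12249854412727, 'position': array([0.45052248, 0.00236387, 1.06220474]), 'rotation': array([  7.76046455,   0.66083026, -90.90026519])}
{'clock': 0.1, 'joint_pos': array([ 8.91000858e+01,  2.05864339e+01,  6.39823743e-01, -1.94135278e-02,
       -7.01339148e+01, -1.65061201e+01]), 'qvel': array([-0.01640006, -0.08073492,  0.03043238,  0.0144964 ,  0.05320629,
        0.03575486]), 'tau': array([-1.74645062e-03, -5.84163702e+01,  2.93747020e+01,  7.01543212e+00,
        1.01817143e-02, -5.15695569e-05]), 'tool_pos': array([0.20181393, 0.64367992, 0.22572729]), 'orientation': array([ 1.79917608e+02, -5.38200281e-03, -1.74126404e+01]), 'force': array([ 0.37123877, -0.28965527,  0.63012941]), 'moment': array([-0.06767   , -0.01176146,  0.02709292]), 'gripper_force': 0.0, 'opening': 0.08741849037373099}
```

View pics/top0.png

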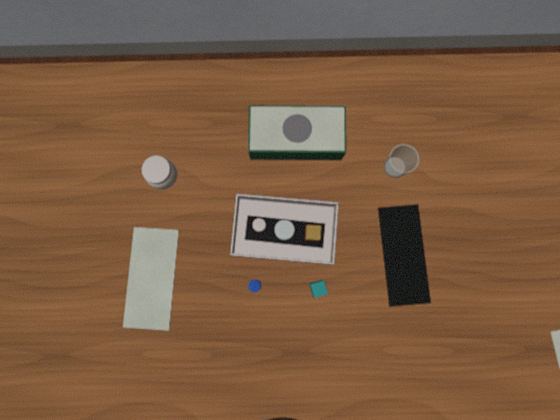

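View pics/scene0.png

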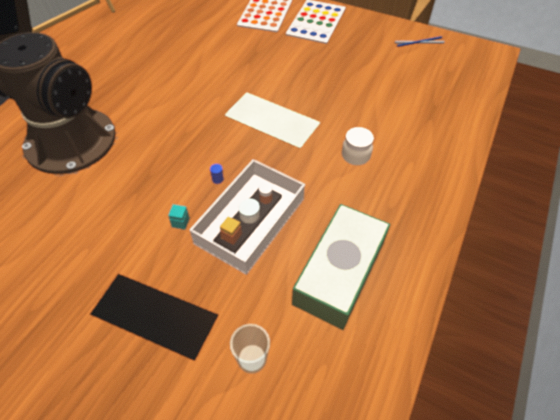

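Candidates in the top view are: vial (259,225) vs. the blue look-alike (255,286), flask (313,233) vs. the turquoise look-alike (319,289), and jar (284,230) vs. the pot (157,170). I choose the three standing on the case in the tray. A close crop will check this.

```bash
cat > h.py <<'E'
import numpy as np, cv2
from scipy.spatial.transform import Rotation as R
from plant import ctrl,cams
def cam(n):
    c=cams.get_calibration(n); f=210/np.tan(np.radians(c["vertical_fov"]/2))
    return f,c["cx"],c["cy"],np.array(c["position"]),R.from_euler("xyz",c["rotation"],degrees=True).as_matrix()
def px2w(n,u,v,z):
    f,cx,cy,p,M=cam(n); d=M@np.array([(u-cx)/f,-(v-cy)/f,-1]); return p+d*(z-p[2])/d[2]
def w2px(n,P):
    f,cx,cy,p,M=cam(n); q=M.T@(np.array(P)-p); return cx+f*q[0]/-q[2], cy-f*q[1]/-q[2]
def crop(img,name,u0,v0,u1,v1,k):
    cv2.imwrite(name,cv2.resize(img[v0:v1,u0:u1],None,fx=k,fy=k,interpolation=cv2.INTER_CUBIC))
E
python3 - <<'E'
from h import *
im=cv2.imread("pics/top0.png")
crop(im,"pics/c1.png",225,185,345,270,6)
# left sheet and right mat side by side
a=im[220:335,115:190];b=im[200:315,370:440]
cv2.imwrite("pics/c2.png",cv2.resize(np.hstack([a,b]),None,fx=5,fy=5,interpolation=cv2.INTER_CUBIC))
E
```

```text
(no output)
```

View pics/c1.png

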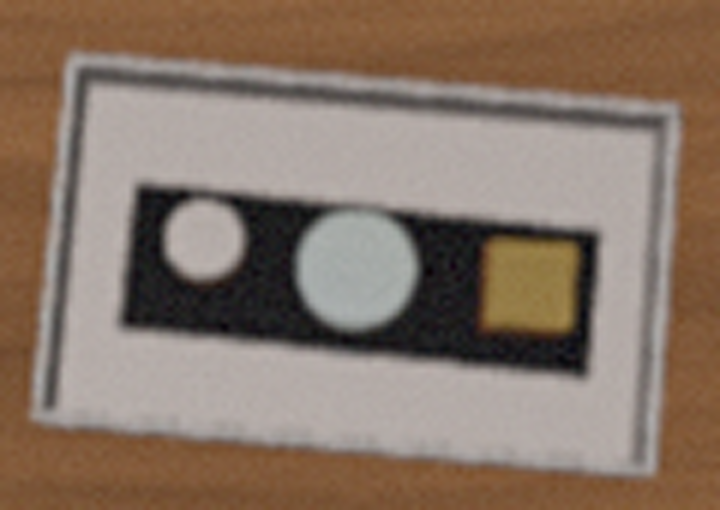

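View pics/c2.png

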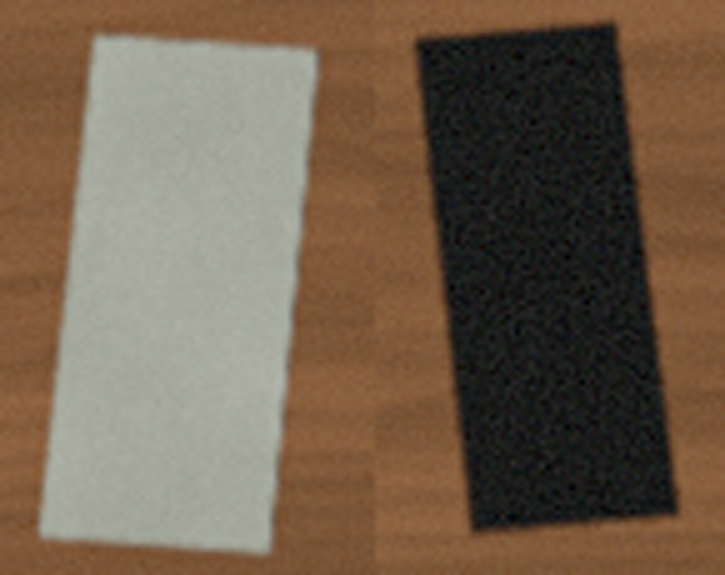

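The crop confirms the white-capped vial (259,225), aluminium jar (284.5,229.7) and brass flask (313,232.5) on the black case, all top-view pixels. I'll now fit the geometry.

```bash
python3 - <<'E'
from h import *
np.set_printoptions(precision=4,suppress=True)
def g(pts,z,u0,v0,k): return np.array([px2w("top",u0+(x+.5)/k-.5,v0+(y+.5)/k-.5,z) for x,y in pts])[:,:2]
def rect(n,P):
    e=np.roll(P,-1,0)-P
    print(n,"c",P.mean(0),"edges mm",np.linalg.norm(e,axis=1)*1e3,"ang",np.degrees(np.arctan2(e[:,1],e[:,0])))
rect("tray",g([(68,53),(680,103),(655,475),(32,420)],.056,225,185,6))
rect("case",g([(137,185),(600,233),(587,375),(122,325)],.018,225,185,6))
rect("sheet",g([(93,35),(318,48),(270,552),(40,537)],.002,115,220,5))
rect("mat",g([(417,40),(614,25),(678,513),(473,530)],.003,295,200,5))
rect("flask",g([(484,238),(578,238),(574,333),(480,330)],.066,225,185,6))
print("vial",g([(205,240)],.06,225,185,6),"jar",g([(357,268)],.052,225,185,6))
# cross-check: project into scene cam
for n,P in dict(vial=[*g([(205,240)],.06,225,185,6)[0],.06],jar=[*g([(357,268)],.052,225,185,6)[0],.052],flask=[*g([(529,285)],.066,225,185,6)[0],.066]).items(): print(n,w2px("scene",P))
for n,u,v,z in(("pot",156,168,.065),("cup",404,158,.085),("bluevial",255,286,.042),("turq",319,289,.048)): print(n,px2w("top",u,v,z))
im=cv2.imread("pics/scene0.png")
a=im[150:280,180:320]
crop(im,"pics/c3.png",185,155,315,275,5)
E
```

```text
tray c [ 0.5477 -0.0145] edges mm [239.5455 144.3007 239.3836 143.5141] ang [-95.7474 174.1553  84.0644  -5.78  ]
case c [ 0.544  -0.0162] edges mm [187.1547  57.2    186.6788  56.7484] ang [-96.9387 172.9897  82.9222  -6.5298]
sheet c [0.4387 0.3094] edges mm [111.1442 240.8592 110.2622 240.5458] ang [-94.2667 175.3358  85.5728  -4.4545]
mat c [ 0.4845 -0.3023] edges mm [ 96.8205 235.5584  97.8126 236.2235] ang [ -86.595  -176.0733   93.7986    3.6851]
flask c [ 0.5365 -0.0795] edges mm [35.9584 36.4334 35.7912 35.2964] ang [-90.9701 175.8487  87.2228  -3.9533]
vial [[0.5564 0.0444]] jar [[ 0.5453 -0.0141]]
vial (np.float64(263.75258901958364), np.float64(186.8225093167552))
jar (np.float64(247.22639220097116), np.float64(205.80082981219024))
flask (np.float64(228.3588287711933), np.float64(222.54909246913155))
pot [0.6936 0.2843 0.065 ]
cup [ 0.7017 -0.2919  0.085 ]
bluevial [0.4157 0.0554 0.042 ]
turq [ 0.4069 -0.0916  0.048 ]
```

View pics/c3.png

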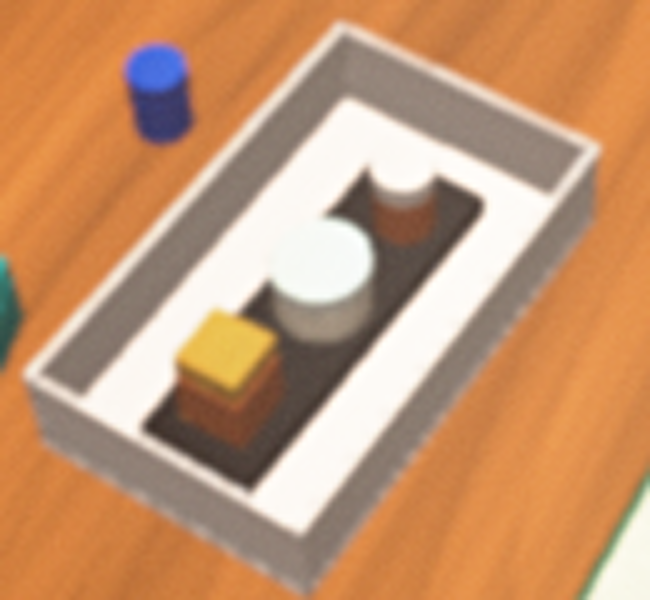

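The geometry is consistent: every measured size is within 4 mm. The plan is to grip across the tray with yaw about -95° and place the containers along the mat at mat-x +60, -20 and -100 mm. The first move turns the tool.

Request:
play_rows:
  fingers: 0.5
  motion:
    - {"rz": 1}
    - {"rz": 1}
    - {"rz": 1}
    - {"rz": 1}
    - {"rz": 1}
    - {"rz": 1}
    - {"rz": 1}
    - {"rz": 1}
    - {"rz": 1}
    - {"rz": 1}
    - {"rz": 1}
    - {"rz": 1}
    - {"rz": 1}
    - {"rz": 1}
    - {"rz": 1}
    - {"rz": 1}
    - {"rz": 1}
    - {"rz": 1}
    - {"rz": 1}

```text
$.motion[0]: bad value
```

```bash
cat >> h.py <<'E'
def go(x,y,z,yaw=None):
    o=ctrl.get_obs(); M=R.from_euler("xyz",o["orientation"],degrees=True).as_matrix()
    d=M.T@(np.array([x,y,z])-o["tool_pos"])/.025
    print("units xyz",d.round(2), "" if yaw is None else "rz %.2f"%(((o["orientation"][2]-yaw+180)%360-180)/4),"t %.1f"%o["clock"])
E
python3 - <<'E'
from h import *
o=ctrl.get_obs();print(o["tool_pos"],o["orientation"],o["opening"],o["joint_pos"])
go(.5365,-.0795,.14,-94)
m=np.radians(4)
for s in(.06,-.02,-.1): print("mat",s,.4845+s*np.cos(m),-.3023+s*np.sin(m))
E
```

```text
[0.20181393 0.64367992 0.22572729] [ 1.79917608e+02 -5.38200281e-03 -1.74126404e+01] 0.08741849037373099 [ 8.91000858e+01  2.05864339e+01  6.39823743e-01 -1.94135278e-02
 -7.01339148e+01 -1.65061201e+01]
units xyz [21.43 23.59  3.47] rz 19.15 t 0.1
mat 0.06 0.5443538430155894 -0.2981146115753525
mat -0.02 0.4645487189948035 -0.30369512947488253
mat -0.1 0.38474359497401756 -0.30927564737441254
```

Request:
play_rows:
  fingers: 0.5
  motion:
    - {"x": 0, "y": 0, "z": 0, "rx": 0, "ry": 0, "rz": 1}
    - {"x": 0, "y": 0, "z": 0, "rx": 0, "ry": 0, "rz": 1}
    - {"x": 0, "y": 0, "z": 0, "rx": 0, "ry": 0, "rz": 1}
    - {"x": 0, "y": 0, "z": 0, "rx": 0, "ry": 0, "rz": 1}
    - {"x": 0, "y": 0, "z": 0, "rx": 0, "ry": 0, "rz": 1}
    - {"x": 0, "y": 0, "z": 0, "rx": 0, "ry": 0, "rz": 1}
    - {"x": 0, "y": 0, "z": 0, "rx": 0, "ry": 0, "rz": 1}
    - {"x": 0, "y": 0, "z": 0, "rx": 0, "ry": 0, "rz": 1}
    - {"x": 0, "y": 0, "z": 0, "rx": 0, "ry": 0, "rz": 1}
    - {"x": 0, "y": 0, "z": 0, "rx": 0, "ry": 0, "rz": 1}
    - {"x": 0, "y": 0, "z": 0, "rx": 0, "ry": 0, "rz": 1}
    - {"x": 0, "y": 0, "z": 0, "rx": 0, "ry": 0, "rz": 1}
    - {"x": 0, "y": 0, "z": 0, "rx": 0, "ry": 0, "rz": 1}
    - {"x": 0, "y": 0, "z": 0, "rx": 0, "ry": 0, "rz": 1}
    - {"x": 0, "y": 0, "z": 0, "rx": 0, "ry": 0, "rz": 1}
    - {"x": 0, "y": 0, "z": 0, "rx": 0, "ry": 0, "rz": 1}
    - {"x": 0, "y": 0, "z": 0, "rx": 0, "ry": 0, "rz": 1}
    - {"x": 0, "y": 0, "z": 0, "rx": 0, "ry": 0, "rz": 1}
    - {"x": 0, "y": 0, "z": 0, "rx": 0, "ry": 0, "rz": 1}

```text
clock: 2.48
tool_pos: [0.2018, 0.6438, 0.226]
orientation: [180.0, -0.1, -93.5]
force: [0.6, 0.5, 1.3]
opening: 0.0659
gripper_force: 0.0
```

```bash
python3 - <<'E'
from h import *
o=ctrl.get_obs();print(o["tool_pos"],o["orientation"],o["opening"])
go(.5365,-.0795,.14,-94)
E
```

```text
[0.20182854 0.64377452 0.22596945] [ 1.79990338e+02 -5.99440367e-02 -9.35431048e+01] 0.06586596134937685
units xyz [ 28.04 -15.15   3.47] rz 0.11 t 2.5
```

Request:
play_rows:
  motion:
    - {"x": 1, "y": -0.54, "z": 0, "rx": 0, "ry": 0, "rz": 0}
    - {"x": 1, "y": -0.54, "z": 0, "rx": 0, "ry": 0, "rz": 0}
    - {"x": 1, "y": -0.54, "z": 0, "rx": 0, "ry": 0, "rz": 0}
    - {"x": 1, "y": -0.54, "z": 0, "rx": 0, "ry": 0, "rz": 0}
    - {"x": 1, "y": -0.54, "z": 0, "rx": 0, "ry": 0, "rz": 0}
    - {"x": 1, "y": -0.54, "z": 0, "rx": 0, "ry": 0, "rz": 0}
    - {"x": 1, "y": -0.54, "z": 0, "rx": 0, "ry": 0, "rz": 0}
    - {"x": 1, "y": -0.54, "z": 0, "rx": 0, "ry": 0, "rz": 0}
    - {"x": 1, "y": -0.54, "z": 0, "rx": 0, "ry": 0, "rz": 0}
    - {"x": 1, "y": -0.54, "z": 0, "rx": 0, "ry": 0, "rz": 0}
    - {"x": 1, "y": -0.54, "z": 0, "rx": 0, "ry": 0, "rz": 0}
    - {"x": 1, "y": -0.54, "z": 0, "rx": 0, "ry": 0, "rz": 0}
    - {"x": 1, "y": -0.54, "z": 0, "rx": 0, "ry": 0, "rz": 0}
    - {"x": 1, "y": -0.54, "z": 0, "rx": 0, "ry": 0, "rz": 0}
    - {"x": 1, "y": -0.54, "z": 0, "rx": 0, "ry": 0, "rz": 0}
    - {"x": 1, "y": -0.54, "z": 0, "rx": 0, "ry": 0, "rz": 0}
    - {"x": 1, "y": -0.54, "z": 0, "rx": 0, "ry": 0, "rz": 0}
    - {"x": 1, "y": -0.54, "z": 0, "rx": 0, "ry": 0, "rz": 0}
    - {"x": 1, "y": -0.54, "z": 0, "rx": 0, "ry": 0, "rz": 0}
    - {"x": 1, "y": -0.54, "z": 0, "rx": 0, "ry": 0, "rz": 0}

```text
clock: 4.97
tool_pos: [0.4419, 0.1271, 0.2267]
orientation: [-180.0, 0.0, -93.4]
force: [0.7, 0.2, -0.2]
opening: 0.0658
gripper_force: 0.0
```

Request:
play_rows:
  motion:
    - {"x": 1, "y": -0.54, "z": 0.4, "rx": 0, "ry": 0, "rz": 0}
    - {"x": 1, "y": -0.54, "z": 0.4, "rx": 0, "ry": 0, "rz": 0}
    - {"x": 1, "y": -0.54, "z": 0.4, "rx": 0, "ry": 0, "rz": 0}
    - {"x": 1, "y": -0.54, "z": 0.4, "rx": 0, "ry": 0, "rz": 0}
    - {"x": 1, "y": -0.54, "z": 0.4, "rx": 0, "ry": 0, "rz": 0}
    - {"x": 1, "y": -0.54, "z": 0.4, "rx": 0, "ry": 0, "rz": 0}
    - {"x": 1, "y": -0.54, "z": 0.5, "rx": 0, "ry": 0, "rz": 0}
    - {"x": 1, "y": -0.5, "z": 0.5, "rx": 0, "ry": 0, "rz": 0}
    - {"x": 0, "y": 0, "z": 0, "rx": 0, "ry": 0, "rz": 0}

```text
clock: 6.1
tool_pos: [0.5359, -0.0794, 0.1403]
orientation: [179.9, -0.0, -93.6]
force: [0.2, 0.1, 0.3]
opening: 0.0655
gripper_force: 0.0
```

```bash
python3 - <<'E'
from h import *
o=ctrl.get_obs();print(o["tool_pos"],o["orientation"],o["opening"])
go(.5365,-.0795,.022,-94)
im=cams.snapshot("top"); s=cams.snapshot("scene")
cv2.imwrite("pics/m1.png",np.hstack([cv2.resize(im[160:280,220:350],None,fx=3,fy=3),cv2.resize(s[130:280,180:320],None,fx=2.4,fy=2.4)]))
E
```

```text
[ 0.53586565 -0.07937288  0.140299  ] [ 1.79866045e+02 -3.51194208e-02 -9.35557782e+01] 0.06553851841410413
units xyz [ 0.   -0.04  4.73] rz 0.11 t 6.1
```

View pics/m1.png

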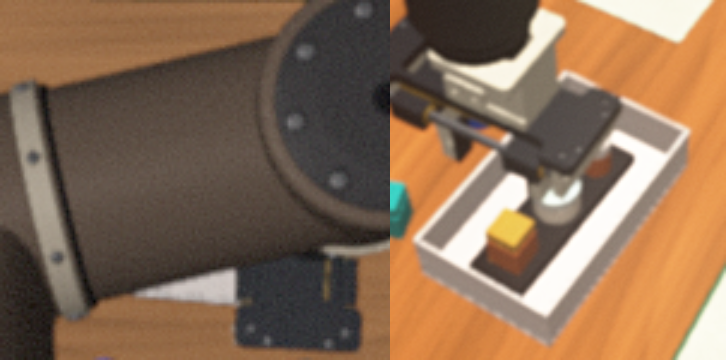

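```bash
python3 - <<'E'
from h import *
for P in([.5359,-.0794,.1403],[.5359,-.0794,.066],[.5359,-.0794,.2],[.5359+.05,-.0794,.16],[.5359-.05,-.0794,.16]):
    u,v=w2px("scene",P); print((u-180)*2.4+390,(v-130)*2.4, w2px("top",P))
s=cams.snapshot("scene"); crop(s,"pics/m2.png",150,90,350,240,4)
E
```

```text
497.6325122161748 171.056595173019 (np.float64(315.51633840901246), np.float64(229.25717868997197))
505.6201568617425 221.8570271850204 (np.float64(312.72609094726863), np.float64(232.29666465859816))
490.3906402865922 124.9991853954674 (np.float64(318.1023931412517), np.float64(226.44012494097288))
549.3135800371226 178.34749773422712 (np.float64(315.6329269842751), np.float64(204.5783534154544))
442.9721332492853 135.15058898667226 (np.float64(317.0422231505066), np.float64(252.5164864344333))
```

View pics/m2.png

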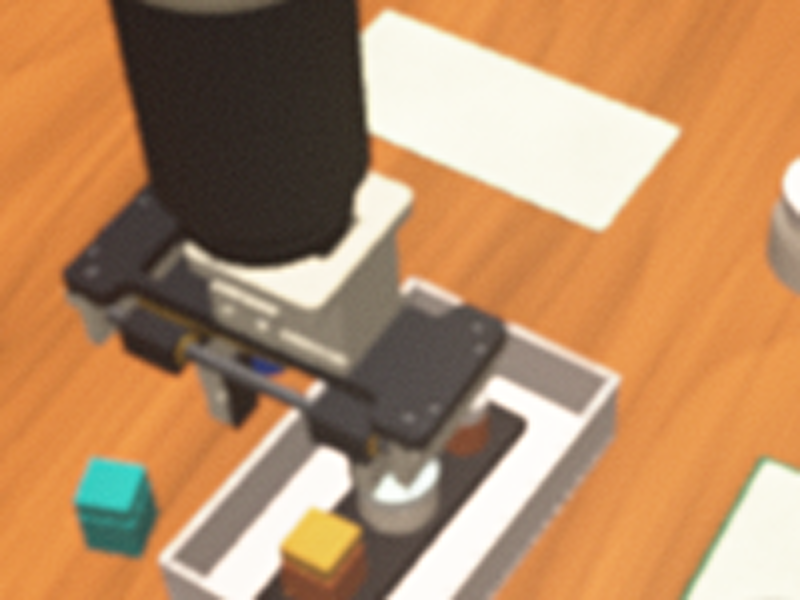

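The scene view shows the gripper over the tray, with its fingertips at about (235,420) and (405,480) in the crop. They straddle the flask at (320,540), as predicted, so I descend.

Request:
play_rows:
  motion:
    - {"x": 0, "y": 0, "z": 1, "rx": 0, "ry": 0, "rz": 0}
    - {"x": 0, "y": 0, "z": 1, "rx": 0, "ry": 0, "rz": 0}
    - {"x": 0, "y": 0, "z": 1, "rx": 0, "ry": 0, "rz": 0}
    - {"x": 0, "y": 0, "z": 1, "rx": 0, "ry": 0, "rz": 0}
    - {"x": 0, "y": 0, "z": 0.65, "rx": 0, "ry": 0, "rz": 0}
    - {"x": 0, "y": 0, "z": 0, "rx": 0, "ry": 0, "rz": 0}
    - {"x": 0, "y": 0, "z": 0, "rx": 0, "ry": 0, "rz": 0}

```text
clock: 7.12
tool_pos: [0.5373, -0.0767, 0.0263]
orientation: [-179.9, 0.0, -93.4]
force: [-0.5, 0.3, -0.1]
opening: 0.0657
gripper_force: 0.0
```

Request:
play_rows:
  fingers: -1
  motion:
    - {"x": 0, "y": 0, "z": 0, "rx": 0, "ry": 0, "rz": 0}
    - {"x": 0, "y": 0, "z": 0, "rx": 0, "ry": 0, "rz": 0}
    - {"x": 0, "y": 0, "z": 0, "rx": 0, "ry": 0, "rz": 0}
    - {"x": 0, "y": 0, "z": 0, "rx": 0, "ry": 0, "rz": 0}
    - {"x": 0, "y": 0, "z": 0, "rx": 0, "ry": 0, "rz": 0}

```text
clock: 7.75
tool_pos: [0.5369, -0.0771, 0.0256]
orientation: [-180.0, -0.0, -93.4]
force: [-0.8, 0.6, 3.1]
opening: 0.0341
gripper_force: 30.0
```

```bash
python3 - <<'E'
from h import *
o=ctrl.get_obs();print(o["tool_pos"],o["orientation"],o["opening"],o["gripper_force"],o["force"])
go(.5445,-.298,.022)
E
```

```text
[ 0.53694156 -0.07711194  0.02555013] [-1.79973897e+02 -2.65000463e-04 -9.34004523e+01] 0.03409833238722131 30.000264644622803 [-0.84093534  0.58790201  3.09530418]
units xyz [ 8.8  -0.83  0.14]  t 7.8
```

Request:
play_rows:
  motion:
    - {"x": 0, "y": 0, "z": -1, "rx": 0, "ry": 0, "rz": 0}
    - {"x": 0, "y": 0, "z": -1, "rx": 0, "ry": 0, "rz": 0}
    - {"x": 0, "y": 0, "z": -1, "rx": 0, "ry": 0, "rz": 0}
    - {"x": 0.8, "y": -0.1, "z": 0, "rx": 0, "ry": 0, "rz": 0}
    - {"x": 1, "y": -0.1, "z": 0, "rx": 0, "ry": 0, "rz": 0}
    - {"x": 1, "y": -0.1, "z": 0, "rx": 0, "ry": 0, "rz": 0}
    - {"x": 1, "y": -0.1, "z": 0, "rx": 0, "ry": 0, "rz": 0}
    - {"x": 1, "y": -0.1, "z": 0, "rx": 0, "ry": 0, "rz": 0}
    - {"x": 1, "y": -0.1, "z": 0, "rx": 0, "ry": 0, "rz": 0}
    - {"x": 1, "y": -0.1, "z": 0, "rx": 0, "ry": 0, "rz": 0}
    - {"x": 1, "y": -0.1, "z": 0, "rx": 0, "ry": 0, "rz": 0}
    - {"x": 1, "y": 0, "z": 0, "rx": 0, "ry": 0, "rz": 0}
    - {"x": 0, "y": 0, "z": 1, "rx": 0, "ry": 0, "rz": 0}
    - {"x": 0, "y": 0, "z": 1, "rx": 0, "ry": 0, "rz": 0}
    - {"x": 0, "y": 0, "z": 1, "rx": 0, "ry": 0, "rz": 0}
    - {"x": 0, "y": 0, "z": 0.3, "rx": 0, "ry": 0, "rz": 0}
    - {"x": 0, "y": 0, "z": 0, "rx": 0, "ry": 0, "rz": 0}
    - {"x": 0, "y": 0, "z": 0, "rx": 0, "ry": 0, "rz": 0}

```text
clock: 10.0
tool_pos: [0.5443, -0.2981, 0.0188]
orientation: [-179.9, -0.0, -93.4]
force: [0.2, -0.3, -1.0]
opening: 0.0342
gripper_force: 30.0
```

```bash
python3 - <<'E'
from h import *
o=ctrl.get_obs();print(o["tool_pos"],o["orientation"],o["opening"],o["gripper_force"],o["force"])
go(.5445,-.298,.011)
E
```

```text
[ 0.54429849 -0.29807295  0.01882965] [-1.79918688e+02 -2.25479060e-02 -9.33897176e+01] 0.03421848031327137 29.99991774559021 [ 0.18047479 -0.25936442 -0.98328908]
units xyz [-0.   -0.01  0.31]  t 10.0
```

Request:
play_rows:
  motion:
    - {"x": 0, "y": 0, "z": 0.27, "rx": 0, "ry": 0, "rz": 0}
    - {"x": 0, "y": 0, "z": 0, "rx": 0, "ry": 0, "rz": 0}

```text
clock: 10.25
tool_pos: [0.5433, -0.2978, 0.0109]
orientation: [180.0, 0.0, -93.4]
force: [-0.5, -0.4, -2.0]
opening: 0.0335
gripper_force: 30.0
```

Request:
play_rows:
  fingers: 0.2
  motion:
    - {"x": 0, "y": 0, "z": 0, "rx": 0, "ry": 0, "rz": 0}
    - {"x": 0, "y": 0, "z": 0, "rx": 0, "ry": 0, "rz": 0}
    - {"x": 0, "y": 0, "z": 0, "rx": 0, "ry": 0, "rz": 0}

```text
clock: 10.62
tool_pos: [0.5437, -0.2979, 0.0112]
orientation: [-180.0, -0.0, -93.4]
force: [0.3, -0.7, 0.3]
opening: 0.0517
gripper_force: 0.0
```

```bash
python3 - <<'E'
from h import *
go(.5453,-.0141,.022)
E
```

```text
units xyz [-11.34   0.61  -0.43]  t 10.6
```

Request:
play_rows:
  motion:
    - {"x": 0, "y": 0, "z": -1, "rx": 0, "ry": 0, "rz": 0}
    - {"x": 0, "y": 0, "z": -1, "rx": 0, "ry": 0, "rz": 0}
    - {"x": 0, "y": 0, "z": -1, "rx": 0, "ry": 0, "rz": 0}
    - {"x": -0.35, "y": 0, "z": -0.5, "rx": 0, "ry": 0, "rz": 0}
    - {"x": -1, "y": 0.1, "z": 0, "rx": 0, "ry": 0, "rz": 0}
    - {"x": -1, "y": 0.1, "z": 0, "rx": 0, "ry": 0, "rz": 0}
    - {"x": -1, "y": 0.1, "z": 0, "rx": 0, "ry": 0, "rz": 0}
    - {"x": -1, "y": 0.1, "z": 0, "rx": 0, "ry": 0, "rz": 0}
    - {"x": -1, "y": 0.1, "z": 0, "rx": 0, "ry": 0, "rz": 0}
    - {"x": -1, "y": 0.1, "z": 0, "rx": 0, "ry": 0, "rz": 0}
    - {"x": -1, "y": 0, "z": 0, "rx": 0, "ry": 0, "rz": 0}
    - {"x": -1, "y": 0, "z": 0, "rx": 0, "ry": 0, "rz": 0}
    - {"x": -1, "y": 0, "z": 0, "rx": 0, "ry": 0, "rz": 0}
    - {"x": -1, "y": 0, "z": 0, "rx": 0, "ry": 0, "rz": 0}
    - {"x": -1, "y": 0, "z": 0, "rx": 0, "ry": 0, "rz": 0}

```text
clock: 12.5
tool_pos: [0.5449, -0.0126, 0.0982]
orientation: [180.0, -0.0, -93.4]
force: [0.8, -1.4, -0.4]
opening: 0.0524
gripper_force: 0.0
```

Request:
play_rows:
  fingers: 0.5
  motion:
    - {"x": 0, "y": 0, "z": 0, "rx": 0, "ry": 0, "rz": 0}
    - {"x": 0, "y": 0, "z": 0, "rx": 0, "ry": 0, "rz": 0}
    - {"x": 0, "y": 0, "z": 1, "rx": 0, "ry": 0, "rz": 0}
    - {"x": 0, "y": 0, "z": 1, "rx": 0, "ry": 0, "rz": 0}
    - {"x": 0, "y": 0, "z": 1, "rx": 0, "ry": 0, "rz": 0}
    - {"x": 0, "y": 0, "z": 0, "rx": 0, "ry": 0, "rz": 0}

```text
clock: 13.25
tool_pos: [0.5438, -0.0149, 0.0219]
orientation: [179.8, -0.1, -93.5]
force: [-0.4, 0.2, 0.9]
opening: 0.0658
gripper_force: 0.0
```

Request:
play_rows:
  fingers: -1
  motion:
    - {"x": 0, "y": 0, "z": 0, "rx": 0, "ry": 0, "rz": 0}
    - {"x": 0, "y": 0, "z": 0, "rx": 0, "ry": 0, "rz": 0}
    - {"x": 0, "y": 0, "z": 0, "rx": 0, "ry": 0, "rz": 0}
    - {"x": 0, "y": 0, "z": 0, "rx": 0, "ry": 0, "rz": 0}

```text
clock: 13.75
tool_pos: [0.5462, -0.0136, 0.0246]
orientation: [-179.9, 0.0, -93.4]
force: [-0.7, -0.2, 7.2]
opening: 0.0456
gripper_force: 30.0
```

```bash
python3 - <<'E'
from h import *
o=ctrl.get_obs();print(o["tool_pos"],o["orientation"],o["opening"],o["gripper_force"],o["force"])
go(.3847,-.3093,.01)
E
```

```text
[ 0.54622081 -0.01363293  0.02461421] [-1.79897315e+02  2.10615763e-02 -9.33828976e+01] 0.04556632490630128 30.002698302268982 [-0.70007755 -0.21001319  7.15367857]
units xyz [12.19  5.75  0.57]  t 13.8
```

Request:
play_rows:
  motion:
    - {"x": 0, "y": 0, "z": -1, "rx": 0, "ry": 0, "rz": 0}
    - {"x": 0, "y": 0, "z": -1, "rx": 0, "ry": 0, "rz": 0}
    - {"x": 0, "y": 0, "z": -1, "rx": 0, "ry": 0, "rz": 0}
    - {"x": 0.2, "y": 0, "z": -0.5, "rx": 0, "ry": 0, "rz": 0}
    - {"x": 1, "y": 0.48, "z": 0, "rx": 0, "ry": 0, "rz": 0}
    - {"x": 1, "y": 0.48, "z": 0, "rx": 0, "ry": 0, "rz": 0}
    - {"x": 1, "y": 0.48, "z": 0, "rx": 0, "ry": 0, "rz": 0}
    - {"x": 1, "y": 0.48, "z": 0, "rx": 0, "ry": 0, "rz": 0}
    - {"x": 1, "y": 0.48, "z": 0, "rx": 0, "ry": 0, "rz": 0}
    - {"x": 1, "y": 0.48, "z": 0, "rx": 0, "ry": 0, "rz": 0}
    - {"x": 1, "y": 0.48, "z": 0, "rx": 0, "ry": 0, "rz": 0}
    - {"x": 1, "y": 0.48, "z": 0, "rx": 0, "ry": 0, "rz": 0}
    - {"x": 1, "y": 0.48, "z": 0, "rx": 0, "ry": 0, "rz": 0}
    - {"x": 1, "y": 0.48, "z": 0, "rx": 0, "ry": 0, "rz": 0}
    - {"x": 1, "y": 0.48, "z": 0, "rx": 0, "ry": 0, "rz": 0}
    - {"x": 1, "y": 0.48, "z": 0, "rx": 0, "ry": 0, "rz": 0}
    - {"x": 0, "y": 0, "z": 1, "rx": 0, "ry": 0, "rz": 0}
    - {"x": 0, "y": 0, "z": 1, "rx": 0, "ry": 0, "rz": 0}
    - {"x": 0, "y": 0, "z": 1, "rx": 0, "ry": 0, "rz": 0}
    - {"x": 0, "y": 0, "z": 0.8, "rx": 0, "ry": 0, "rz": 0}

```text
clock: 16.25
tool_pos: [0.3827, -0.3096, 0.0147]
orientation: [179.9, 0.0, -93.4]
force: [-0.9, -0.5, -0.7]
opening: 0.0451
gripper_force: 30.0
```

Request:
play_rows:
  motion:
    - {"x": 0, "y": 0, "z": 0, "rx": 0, "ry": 0, "rz": 0}
    - {"x": 0, "y": 0, "z": 0, "rx": 0, "ry": 0, "rz": 0}

```text
clock: 16.5
tool_pos: [0.3837, -0.3098, 0.0165]
orientation: [-180.0, -0.0, -93.4]
force: [-0.1, -0.0, -0.3]
opening: 0.0455
gripper_force: 30.0
```

Request:
play_rows:
  motion:
    - {"x": 0, "y": 0, "z": 0.27, "rx": 0, "ry": 0, "rz": 0}
    - {"x": 0, "y": 0, "z": 0, "rx": 0, "ry": 0, "rz": 0}

```text
clock: 16.75
tool_pos: [0.384, -0.3098, 0.0097]
orientation: [-179.9, -0.0, -93.4]
force: [0.3, -0.7, -1.2]
opening: 0.0456
gripper_force: 30.0
```

Request:
play_rows:
  fingers: 0.4
  motion:
    - {"x": 0, "y": 0, "z": 0, "rx": 0, "ry": 0, "rz": 0}
    - {"x": 0, "y": 0, "z": 0, "rx": 0, "ry": 0, "rz": 0}
    - {"x": 0, "y": 0, "z": 0, "rx": 0, "ry": 0, "rz": 0}

```text
clock: 17.12
tool_pos: [0.3836, -0.3097, 0.0094]
orientation: [-180.0, -0.0, -93.4]
force: [-1.0, 0.9, -0.5]
opening: 0.0609
gripper_force: 0.0
```

```bash
python3 - <<'E'
from h import *
go(.5560,.0435,.024)
E
```

```text
units xyz [-14.51  -6.04  -0.58]  t 17.1
```

Request:
play_rows:
  motion:
    - {"x": 0, "y": 0, "z": -1, "rx": 0, "ry": 0, "rz": 0}
    - {"x": 0, "y": 0, "z": -1, "rx": 0, "ry": 0, "rz": 0}
    - {"x": 0, "y": 0, "z": -1, "rx": 0, "ry": 0, "rz": 0}
    - {"x": -0.5, "y": 0, "z": -0.6, "rx": 0, "ry": 0, "rz": 0}
    - {"x": -1, "y": -0.43, "z": 0, "rx": 0, "ry": 0, "rz": 0}
    - {"x": -1, "y": -0.43, "z": 0, "rx": 0, "ry": 0, "rz": 0}
    - {"x": -1, "y": -0.43, "z": 0, "rx": 0, "ry": 0, "rz": 0}
    - {"x": -1, "y": -0.43, "z": 0, "rx": 0, "ry": 0, "rz": 0}
    - {"x": -1, "y": -0.43, "z": 0, "rx": 0, "ry": 0, "rz": 0}
    - {"x": -1, "y": -0.43, "z": 0, "rx": 0, "ry": 0, "rz": 0}
    - {"x": -1, "y": -0.43, "z": 0, "rx": 0, "ry": 0, "rz": 0}
    - {"x": -1, "y": -0.43, "z": 0, "rx": 0, "ry": 0, "rz": 0}
    - {"x": -1, "y": -0.43, "z": 0, "rx": 0, "ry": 0, "rz": 0}
    - {"x": -1, "y": -0.43, "z": 0, "rx": 0, "ry": 0, "rz": 0}
    - {"x": -1, "y": -0.43, "z": 0, "rx": 0, "ry": 0, "rz": 0}
    - {"x": -1, "y": -0.43, "z": 0, "rx": 0, "ry": 0, "rz": 0}
    - {"x": -1, "y": -0.43, "z": 0, "rx": 0, "ry": 0, "rz": 0}
    - {"x": -1, "y": -0.43, "z": 0, "rx": 0, "ry": 0, "rz": 0}
    - {"x": 0, "y": 0, "z": 0, "rx": 0, "ry": 0, "rz": 0}

```text
clock: 19.5
tool_pos: [0.5564, 0.0453, 0.0991]
orientation: [-180.0, -0.0, -93.3]
force: [-0.3, -0.2, -0.2]
opening: 0.0616
gripper_force: 0.0
```

Request:
play_rows:
  motion:
    - {"x": 0, "y": 0, "z": 1, "rx": 0, "ry": 0, "rz": 0}
    - {"x": 0, "y": 0, "z": 1, "rx": 0, "ry": 0, "rz": 0}
    - {"x": 0, "y": 0, "z": 1, "rx": 0, "ry": 0, "rz": 0}
    - {"x": 0, "y": 0, "z": 0, "rx": 0, "ry": 0, "rz": 0}
    - {"x": 0, "y": 0, "z": 0, "rx": 0, "ry": 0, "rz": 0}

```text
clock: 20.12
tool_pos: [0.5558, 0.0433, 0.025]
orientation: [-180.0, 0.0, -93.4]
force: [0.0, 0.8, 0.3]
opening: 0.0617
gripper_force: 0.0
```

Request:
play_rows:
  fingers: -1
  motion:
    - {"x": 0, "y": 0, "z": 0, "rx": 0, "ry": 0, "rz": 0}
    - {"x": 0, "y": 0, "z": 0, "rx": 0, "ry": 0, "rz": 0}
    - {"x": 0, "y": 0, "z": 0, "rx": 0, "ry": 0, "rz": 0}
    - {"x": 0, "y": 0, "z": 0, "rx": 0, "ry": 0, "rz": 0}
    - {"x": 0, "y": 0, "z": 0, "rx": 0, "ry": 0, "rz": 0}

```text
clock: 20.75
tool_pos: [0.5557, 0.0434, 0.0247]
orientation: [-180.0, 0.0, -93.4]
force: [-1.0, 0.1, 3.6]
opening: 0.0293
gripper_force: 30.0
```

```bash
python3 - <<'E'
from h import *
o=ctrl.get_obs();print(o["tool_pos"],o["orientation"],o["opening"],o["gripper_force"],o["force"])
go(.4645,-.3037,.01)
E
```

```text
[0.55569919 0.04337674 0.02470882] [-1.79961133e+02  1.13601268e-02 -9.33934710e+01] 0.029326390477632504 30.000654458999634 [-0.98006963  0.1430247   3.58779919]
units xyz [14.07  2.82  0.58]  t 20.8
```

Request:
play_rows:
  motion:
    - {"x": 0, "y": 0, "z": -1, "rx": 0, "ry": 0, "rz": 0}
    - {"x": 0, "y": 0, "z": -1, "rx": 0, "ry": 0, "rz": 0}
    - {"x": 0, "y": 0, "z": -1, "rx": 0, "ry": 0, "rz": 0}
    - {"x": 0, "y": 0, "z": -0.6, "rx": 0, "ry": 0, "rz": 0}
    - {"x": 1, "y": 0.2, "z": 0, "rx": 0, "ry": 0, "rz": 0}
    - {"x": 1, "y": 0.2, "z": 0, "rx": 0, "ry": 0, "rz": 0}
    - {"x": 1, "y": 0.2, "z": 0, "rx": 0, "ry": 0, "rz": 0}
    - {"x": 1, "y": 0.2, "z": 0, "rx": 0, "ry": 0, "rz": 0}
    - {"x": 1, "y": 0.2, "z": 0, "rx": 0, "ry": 0, "rz": 0}
    - {"x": 1, "y": 0.2, "z": 0, "rx": 0, "ry": 0, "rz": 0}
    - {"x": 1, "y": 0.2, "z": 0, "rx": 0, "ry": 0, "rz": 0}
    - {"x": 1, "y": 0.2, "z": 0, "rx": 0, "ry": 0, "rz": 0}
    - {"x": 1, "y": 0.2, "z": 0, "rx": 0, "ry": 0, "rz": 0}
    - {"x": 1, "y": 0.2, "z": 0, "rx": 0, "ry": 0, "rz": 0}
    - {"x": 1, "y": 0.2, "z": 0, "rx": 0, "ry": 0, "rz": 0}
    - {"x": 1, "y": 0.2, "z": 0, "rx": 0, "ry": 0, "rz": 0}
    - {"x": 1, "y": 0.2, "z": 0, "rx": 0, "ry": 0, "rz": 0}
    - {"x": 1, "y": 0.2, "z": 0, "rx": 0, "ry": 0, "rz": 0}
    - {"x": 0, "y": 0, "z": 0, "rx": 0, "ry": 0, "rz": 0}

```text
clock: 23.12
tool_pos: [0.4638, -0.303, 0.1136]
orientation: [179.9, 0.0, -93.5]
force: [-0.7, -1.0, 0.5]
opening: 0.0293
gripper_force: 30.0
```

Request:
play_rows:
  motion:
    - {"x": 0, "y": 0, "z": 1, "rx": 0, "ry": 0, "rz": 0}
    - {"x": 0, "y": 0, "z": 1, "rx": 0, "ry": 0, "rz": 0}
    - {"x": 0, "y": 0, "z": 1, "rx": 0, "ry": 0, "rz": 0}
    - {"x": 0, "y": 0, "z": 0.9, "rx": 0, "ry": 0, "rz": 0}
    - {"x": 0, "y": 0, "z": 0.27, "rx": 0, "ry": 0, "rz": 0}
    - {"x": 0, "y": 0, "z": 0, "rx": 0, "ry": 0, "rz": 0}

```text
clock: 23.88
tool_pos: [0.4647, -0.3015, 0.0102]
orientation: [180.0, 0.0, -93.4]
force: [-0.0, 0.4, 0.3]
opening: 0.0296
gripper_force: 30.0
```

Request:
play_rows:
  fingers: 0.1
  motion:
    - {"x": 0, "y": 0, "z": 0, "rx": 0, "ry": 0, "rz": 0}
    - {"x": 0, "y": 0, "z": 0, "rx": 0, "ry": 0, "rz": 0}
    - {"x": 0, "y": 0, "z": 0, "rx": 0, "ry": 0, "rz": 0}

```text
clock: 24.25
tool_pos: [0.4649, -0.302, 0.0103]
orientation: [-180.0, -0.0, -93.4]
force: [-1.2, 0.6, -0.4]
opening: 0.0474
gripper_force: 0.0
```

```bash
python3 - <<'E'
from h import *
o=ctrl.get_obs();print(o["tool_pos"],o["opening"])
go(.544,-.0155,.1,-97)
E
```

```text
[ 0.46485119 -0.30198013  0.01028544] 0.047350920490660864
units xyz [-11.63  -2.48  -3.59] rz 0.90 t 24.2
```

Request:
play_rows:
  motion:
    - {"x": 0, "y": 0, "z": -1, "rx": 0, "ry": 0, "rz": 0}
    - {"x": 0, "y": 0, "z": -1, "rx": 0, "ry": 0, "rz": 0}
    - {"x": 0, "y": 0, "z": -1, "rx": 0, "ry": 0, "rz": 0}
    - {"x": -0.6, "y": 0, "z": -0.6, "rx": 0, "ry": 0, "rz": 0}
    - {"x": -1, "y": -0.23, "z": 0, "rx": 0, "ry": 0, "rz": 0}
    - {"x": -1, "y": -0.23, "z": 0, "rx": 0, "ry": 0, "rz": 0}
    - {"x": -1, "y": -0.23, "z": 0, "rx": 0, "ry": 0, "rz": 0}
    - {"x": -1, "y": -0.23, "z": 0, "rx": 0, "ry": 0, "rz": 0}
    - {"x": -1, "y": -0.23, "z": 0, "rx": 0, "ry": 0, "rz": 0}
    - {"x": -1, "y": -0.23, "z": 0, "rx": 0, "ry": 0, "rz": 0}
    - {"x": -1, "y": -0.23, "z": 0, "rx": 0, "ry": 0, "rz": 0}
    - {"x": -1, "y": -0.23, "z": 0, "rx": 0, "ry": 0, "rz": 0}
    - {"x": -1, "y": -0.23, "z": 0, "rx": 0, "ry": 0, "rz": 0}
    - {"x": -1, "y": -0.23, "z": 0, "rx": 0, "ry": 0, "rz": 0}
    - {"x": -1, "y": -0.2, "z": 0, "rx": 0, "ry": 0, "rz": 0.9}
    - {"x": 0, "y": 0, "z": 0, "rx": 0, "ry": 0, "rz": 0}

```text
clock: 26.25
tool_pos: [0.5443, -0.0144, 0.0999]
orientation: [180.0, 0.0, -96.9]
force: [0.4, -1.3, 0.2]
opening: 0.0486
gripper_force: 0.0
```

Request:
play_rows:
  fingers: 0.75
  motion:
    - {"x": 0, "y": 0, "z": 0, "rx": 0, "ry": 0, "rz": 0}
    - {"x": 0, "y": 0, "z": 0, "rx": 0, "ry": 0, "rz": 0}
    - {"x": 0, "y": 0, "z": 0, "rx": 0, "ry": 0, "rz": 0}

```text
clock: 26.62
tool_pos: [0.5441, -0.0167, 0.1001]
orientation: [180.0, -0.0, -97.0]
force: [-0.2, -0.1, -0.7]
opening: 0.0725
gripper_force: 0.0
```

```bash
python3 - <<'E'
from h import *
o=ctrl.get_obs();print(o["tool_pos"],o["orientation"],o["opening"],o["joint_pos"])
go(.544,-.0155,.007,-97)
im=cams.snapshot("top"); s=cams.snapshot("scene")
a=cv2.resize(im[190:320,365:445],None,fx=3.6,fy=3.6,interpolation=cv2.INTER_CUBIC)
b=cv2.resize(s[110:290,170:330],None,fx=2.6,fy=2.6,interpolation=cv2.INTER_CUBIC)
cv2.imwrite("pics/m3.png",np.hstack([a,b]))
E
```

```text
[ 0.54410336 -0.01673751  0.10007096] [ 1.79996937e+02 -1.09758897e-04 -9.70418995e+01] 0.0725344630258786 [ 1.88676237e+01  1.51480364e+01 -2.54001734e+01 -1.63161276e-03
 -4.94545937e+01 -2.59084625e+01]
units xyz [-0.05  0.01  3.72] rz -0.01 t 26.6
```

View pics/m3.png

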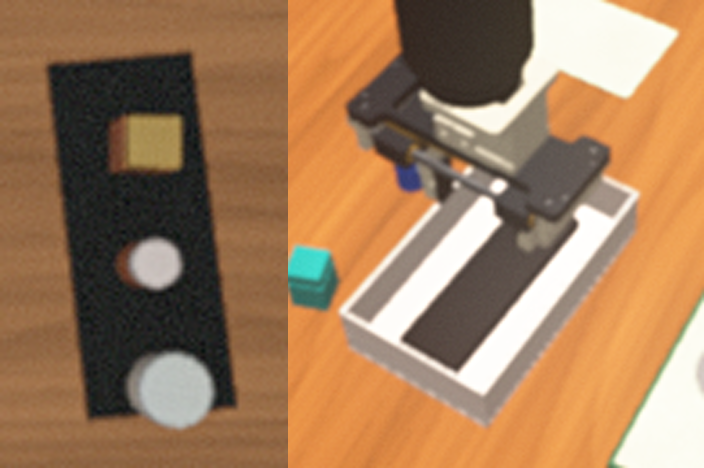

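The left half shows flask, vial and jar standing on the mat, with the jar near its lower end at (172,390). The right half shows the case free in the tray under the gripper. I'll check the numbers.

```bash
python3 - <<'E'
from h import *
m=np.radians(4);c=np.array([.4845,-.3023])
for n,x,y,z in(("flask",154,142,.051),("vial",156,264,.045),("jar",173,390,.037)):
    p=px2w("top",365+x/3.6,190+y/3.6,z)[:2]; d=p-c
    print(n,p,"mat",d@[np.cos(m),np.sin(m)],d@[-np.sin(m),np.cos(m)])
pc=[px2w("top",365+x/3.6,190+y/3.6,.003)[:2] for x,y in((48,64),(190,53),(236,405),(90,418))]; print(np.mean(pc,0))
E
```

```text
flask [ 0.54013836 -0.30132656] mat 0.05557072674675631 -0.0029100696707594726
vial [ 0.46209007 -0.29988933] mat -0.0221871777415304 0.003968037172304907
jar [ 0.38195672 -0.30849377] mat -0.10272554343533426 0.0009743735977568628
[ 0.48381788 -0.30333823]
```

All three are within the limits, with the jar at -103 mm against -108. Next I grasp the case.

Request:
play_rows:
  motion:
    - {"x": 0, "y": 0, "z": 1, "rx": 0, "ry": 0, "rz": 0}
    - {"x": 0, "y": 0, "z": 1, "rx": 0, "ry": 0, "rz": 0}
    - {"x": 0, "y": 0, "z": 1, "rx": 0, "ry": 0, "rz": 0}
    - {"x": 0, "y": 0, "z": 0.65, "rx": 0, "ry": 0, "rz": 0}
    - {"x": 0, "y": 0, "z": 0, "rx": 0, "ry": 0, "rz": 0}
    - {"x": 0, "y": 0, "z": 0, "rx": 0, "ry": 0, "rz": 0}

```text
clock: 27.48
tool_pos: [0.5448, -0.0162, 0.0094]
orientation: [-180.0, 0.0, -97.0]
force: [-0.4, 0.6, 0.3]
opening: 0.0764
gripper_force: 0.0
```

Request:
play_rows:
  fingers: -1
  motion:
    - {"x": 0, "y": 0, "z": 0, "rx": 0, "ry": 0, "rz": 0}
    - {"x": 0, "y": 0, "z": 0, "rx": 0, "ry": 0, "rz": 0}
    - {"x": 0, "y": 0, "z": 0, "rx": 0, "ry": 0, "rz": 0}
    - {"x": 0, "y": 0, "z": 0, "rx": 0, "ry": 0, "rz": 0}
    - {"x": 0, "y": 0, "z": 0, "rx": 0, "ry": 0, "rz": 0}

```text
clock: 28.1
tool_pos: [0.5449, -0.016, 0.0095]
orientation: [-179.9, 0.0, -97.0]
force: [-0.5, -0.6, 5.9]
opening: 0.0595
gripper_force: 30.0
```

Request:
play_rows:
  motion:
    - {"x": 0, "y": 0, "z": -0.5, "rx": 0, "ry": 0, "rz": 0}
    - {"x": 0, "y": 0, "z": -1, "rx": 0, "ry": 0, "rz": 0}
    - {"x": 0, "y": 0, "z": -1, "rx": 0, "ry": 0, "rz": 0}
    - {"x": 0, "y": 0, "z": -1, "rx": 0, "ry": 0, "rz": 0}
    - {"x": 0, "y": 0, "z": -1, "rx": 0, "ry": 0, "rz": 0}
    - {"x": 0, "y": 0, "z": 0, "rx": 0, "ry": 0, "rz": 0}

```text
clock: 28.85
tool_pos: [0.5453, -0.0159, 0.1236]
orientation: [-179.8, 0.1, -97.0]
force: [0.1, 0.5, -1.7]
opening: 0.06
gripper_force: 30.0
```

```bash
python3 - <<'E'
from h import *
o=ctrl.get_obs();print(o["tool_pos"],o["orientation"],o["opening"],o["gripper_force"])
go(.4387,.3094,.12,-4.5)
s=cams.snapshot("scene");crop(s,"pics/m4.png",150,80,350,230,3)
E
```

```text
[ 0.54530021 -0.01592551  0.12357042] [-1.79799443e+02  8.62949953e-02 -9.69982763e+01] 0.059965768848678526 29.99917834997177
units xyz [-12.4    5.82   0.14] rz -23.12 t 28.9
```

View pics/m4.png

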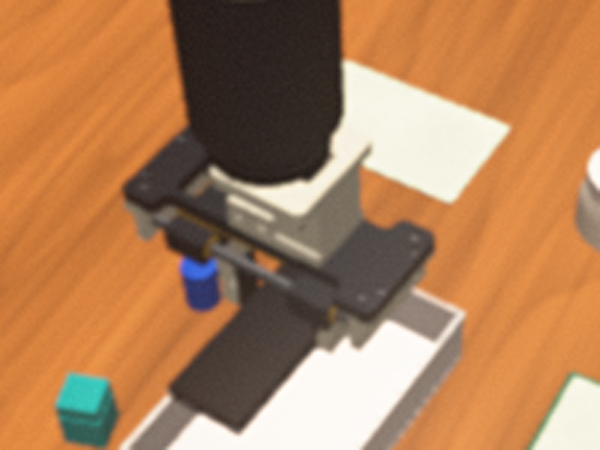

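The case is gripped level and out of the tray. I carry it over to the sheet and turn it.

Request:
play_rows:
  motion:
    - {"x": -0.4, "y": 0, "z": 0, "rx": 0, "ry": 0, "rz": 0}
    - {"x": -1, "y": 0.48, "z": 0, "rx": 0, "ry": 0, "rz": 0}
    - {"x": -1, "y": 0.48, "z": 0, "rx": 0, "ry": 0, "rz": 0}
    - {"x": -1, "y": 0.48, "z": 0, "rx": 0, "ry": 0, "rz": 0}
    - {"x": -1, "y": 0.48, "z": 0, "rx": 0, "ry": 0, "rz": 0}
    - {"x": -1, "y": 0.48, "z": 0, "rx": 0, "ry": 0, "rz": 0}
    - {"x": -1, "y": 0.48, "z": 0, "rx": 0, "ry": 0, "rz": 0}
    - {"x": -1, "y": 0.48, "z": 0, "rx": 0, "ry": 0, "rz": 0}
    - {"x": -1, "y": 0.48, "z": 0, "rx": 0, "ry": 0, "rz": 0}
    - {"x": -1, "y": 0.48, "z": 0, "rx": 0, "ry": 0, "rz": 0}
    - {"x": -1, "y": 0.48, "z": 0, "rx": 0, "ry": 0, "rz": 0}
    - {"x": -1, "y": 0.48, "z": 0, "rx": 0, "ry": 0, "rz": 0}
    - {"x": -1, "y": 0.45, "z": 0, "rx": 0, "ry": 0, "rz": 0}
    - {"x": 0, "y": 0, "z": 0, "rx": 0, "ry": 0, "rz": -1}
    - {"x": 0, "y": 0, "z": 0, "rx": 0, "ry": 0, "rz": -1}
    - {"x": 0, "y": 0, "z": 0, "rx": 0, "ry": 0, "rz": -1}
    - {"x": 0, "y": 0, "z": 0, "rx": 0, "ry": 0, "rz": -1}
    - {"x": 0, "y": 0, "z": 0, "rx": 0, "ry": 0, "rz": -1}
    - {"x": 0, "y": 0, "z": 0, "rx": 0, "ry": 0, "rz": -1}
    - {"x": 0, "y": 0, "z": 0, "rx": 0, "ry": 0, "rz": -1}

```text
clock: 31.4
tool_pos: [0.4392, 0.3089, 0.1201]
orientation: [179.9, -0.1, -68.9]
force: [0.9, -0.2, -2.0]
opening: 0.0597
gripper_force: 30.0
```

Request:
play_rows:
  motion:
    - {"x": 0, "y": 0, "z": 0, "rx": 0, "ry": 0, "rz": -1}
    - {"x": 0, "y": 0, "z": 0, "rx": 0, "ry": 0, "rz": -1}
    - {"x": 0, "y": 0, "z": 0, "rx": 0, "ry": 0, "rz": -1}
    - {"x": 0, "y": 0, "z": 0, "rx": 0, "ry": 0, "rz": -1}
    - {"x": 0, "y": 0, "z": 0, "rx": 0, "ry": 0, "rz": -1}
    - {"x": 0, "y": 0, "z": 0, "rx": 0, "ry": 0, "rz": -1}
    - {"x": 0, "y": 0, "z": 0, "rx": 0, "ry": 0, "rz": -1}
    - {"x": 0, "y": 0, "z": 0, "rx": 0, "ry": 0, "rz": -1}
    - {"x": 0, "y": 0, "z": 0, "rx": 0, "ry": 0, "rz": -1}
    - {"x": 0, "y": 0, "z": 0, "rx": 0, "ry": 0, "rz": -1}
    - {"x": 0, "y": 0, "z": 0, "rx": 0, "ry": 0, "rz": -1}
    - {"x": 0, "y": 0, "z": 0, "rx": 0, "ry": 0, "rz": -1}
    - {"x": 0, "y": 0, "z": 0, "rx": 0, "ry": 0, "rz": -1}
    - {"x": 0, "y": 0, "z": 0, "rx": 0, "ry": 0, "rz": -1}
    - {"x": 0, "y": 0, "z": 0, "rx": 0, "ry": 0, "rz": -1}
    - {"x": 0, "y": 0, "z": 0, "rx": 0, "ry": 0, "rz": -1}
    - {"x": 0, "y": 0, "z": 0, "rx": 0, "ry": 0, "rz": -0.1}
    - {"x": 0, "y": 0, "z": 0, "rx": 0, "ry": 0, "rz": 0}

```text
clock: 33.65
tool_pos: [0.4396, 0.309, 0.1207]
orientation: [179.9, 0.0, -4.7]
force: [0.6, -0.8, -3.4]
opening: 0.0598
gripper_force: 30.0
```

```bash
python3 - <<'E'
from h import *
o=ctrl.get_obs();print(o["tool_pos"],o["orientation"],o["opening"],o["gripper_force"])
go(.441,.309,.0075,-4.5)
E
```

```text
[0.43958342 0.30897436 0.12071185] [ 1.79945310e+02  3.60912009e-02 -4.66988325e+00] 0.05981062424436012 29.999159574508667
units xyz [ 0.06 -0.01  4.53] rz -0.04 t 33.6
```

Request:
play_rows:
  motion:
    - {"x": 0, "y": 0, "z": 1, "rx": 0, "ry": 0, "rz": 0}
    - {"x": 0, "y": 0, "z": 1, "rx": 0, "ry": 0, "rz": 0}
    - {"x": 0, "y": 0, "z": 1, "rx": 0, "ry": 0, "rz": 0}
    - {"x": 0, "y": 0, "z": 1, "rx": 0, "ry": 0, "rz": 0}
    - {"x": 0, "y": 0, "z": 0.35, "rx": 0, "ry": 0, "rz": 0}
    - {"x": 0, "y": 0, "z": 0, "rx": 0, "ry": 0, "rz": 0}
    - {"x": 0, "y": 0, "z": 0, "rx": 0, "ry": 0, "rz": 0}

```text
clock: 34.52
tool_pos: [0.4404, 0.3096, 0.0135]
orientation: [-179.9, -0.0, -4.6]
force: [0.5, 0.4, -1.8]
opening: 0.0594
gripper_force: 30.0
```

Request:
play_rows:
  motion:
    - {"x": 0, "y": 0, "z": 0.1, "rx": 0, "ry": 0, "rz": 0}
    - {"x": 0, "y": 0, "z": 0, "rx": 0, "ry": 0, "rz": 0}
    - {"x": 0, "y": 0, "z": 0, "rx": 0, "ry": 0, "rz": 0}

```text
clock: 34.9
tool_pos: [0.44, 0.3091, 0.0103]
orientation: [-180.0, -0.0, -4.6]
force: [-1.1, -0.1, -1.8]
opening: 0.0594
gripper_force: 30.0
```

Request:
play_rows:
  motion:
    - {"x": 0, "y": 0, "z": 0.08, "rx": 0, "ry": 0, "rz": 0}
    - {"x": 0, "y": 0, "z": 0, "rx": 0, "ry": 0, "rz": 0}
    - {"x": 0, "y": 0, "z": 0, "rx": 0, "ry": 0, "rz": 0}

```text
clock: 35.28
tool_pos: [0.4399, 0.3089, 0.008]
orientation: [180.0, 0.0, -4.6]
force: [-0.2, -0.0, -1.6]
opening: 0.0598
gripper_force: 30.0
```

Request:
play_rows:
  fingers: 0.7
  motion:
    - {"x": 0, "y": 0, "z": 0, "rx": 0, "ry": 0, "rz": 0}
    - {"x": 0, "y": 0, "z": 0, "rx": 0, "ry": 0, "rz": 0}
    - {"x": 0, "y": 0, "z": 0, "rx": 0, "ry": 0, "rz": 0}
    - {"x": 0, "y": 0, "z": 0, "rx": 0, "ry": 0, "rz": 0}

```text
clock: 35.78
tool_pos: [0.44, 0.309, 0.0081]
orientation: [-180.0, -0.0, -4.6]
force: [-1.2, -0.3, 0.2]
opening: 0.0741
gripper_force: 0.0
```

Request:
play_rows:
  motion:
    - {"x": 0, "y": 0, "z": -0.5, "rx": 0, "ry": 0, "rz": 0}
    - {"x": 0, "y": 0, "z": -1, "rx": 0, "ry": 0, "rz": 0}
    - {"x": 0, "y": 0, "z": -1, "rx": 0, "ry": 0, "rz": 0}
    - {"x": 0, "y": 0, "z": -1, "rx": 0, "ry": 0, "rz": 0}
    - {"x": 0, "y": 0, "z": -1, "rx": 0, "ry": 0, "rz": 0}
    - {"x": 0, "y": 0, "z": 0, "rx": 0, "ry": 0, "rz": 1}
    - {"x": 0, "y": 0, "z": 0, "rx": 0, "ry": 0, "rz": 1}
    - {"x": 0, "y": 0, "z": 0, "rx": 0, "ry": 0, "rz": 1}
    - {"x": 0, "y": 0, "z": 0, "rx": 0, "ry": 0, "rz": 1}
    - {"x": 0, "y": 0, "z": 0, "rx": 0, "ry": 0, "rz": 1}
    - {"x": 0, "y": 0, "z": 0, "rx": 0, "ry": 0, "rz": 1}
    - {"x": 0, "y": 0, "z": 0, "rx": 0, "ry": 0, "rz": 1}
    - {"x": 0, "y": 0, "z": 0, "rx": 0, "ry": 0, "rz": 1}
    - {"x": 0, "y": 0, "z": 0, "rx": 0, "ry": 0, "rz": 1}
    - {"x": 0, "y": 0, "z": 0, "rx": 0, "ry": 0, "rz": 1}
    - {"x": 0, "y": 0, "z": 0, "rx": 0, "ry": 0, "rz": 1}
    - {"x": 0, "y": 0, "z": 0, "rx": 0, "ry": 0, "rz": 1}

```text
clock: 37.9
tool_pos: [0.44, 0.309, 0.1215]
orientation: [-180.0, 0.0, -52.7]
force: [0.3, 0.4, 0.0]
opening: 0.0746
gripper_force: 0.0
```

Request:
play_rows:
  fingers: 0.3
  motion:
    - {"x": 0, "y": 0, "z": 0, "rx": 0, "ry": 0, "rz": 1}
    - {"x": 0, "y": 0, "z": 0, "rx": 0, "ry": 0, "rz": 1}
    - {"x": 0, "y": 0, "z": 0, "rx": 0, "ry": 0, "rz": 1}
    - {"x": 0, "y": 0, "z": 0, "rx": 0, "ry": 0, "rz": 1}
    - {"x": 0, "y": 0, "z": 0, "rx": 0, "ry": 0, "rz": 1}
    - {"x": 0, "y": 0, "z": 0, "rx": 0, "ry": 0, "rz": 1}
    - {"x": 0, "y": 0, "z": 0, "rx": 0, "ry": 0, "rz": 1}
    - {"x": 0, "y": 0, "z": 0, "rx": 0, "ry": 0, "rz": 1}
    - {"x": 0, "y": 0, "z": 0, "rx": 0, "ry": 0, "rz": 1}
    - {"x": 0, "y": 0, "z": 0, "rx": 0, "ry": 0, "rz": 1}
    - {"x": 0, "y": 0, "z": 0, "rx": 0, "ry": 0, "rz": 0.2}
    - {"x": 0, "y": 0, "z": 0, "rx": 0, "ry": 0, "rz": 0}

```text
clock: 39.4
tool_pos: [0.44, 0.309, 0.121]
orientation: [-180.0, 0.0, -93.3]
force: [-0.5, -0.3, 0.2]
opening: 0.0568
gripper_force: 0.0
```

```bash
python3 - <<'E'
from h import *
o=ctrl.get_obs();print(o["tool_pos"],o["orientation"],o["opening"])
go(.4649,-.302,.1,-93.4)
E
```

```text
[0.43999952 0.30899855 0.12104956] [-1.79981480e+02  2.67112260e-02 -9.33394297e+01] 0.05676723115566629
units xyz [24.34 -2.42  0.83] rz 0.02 t 39.4
```

Request:
play_rows:
  motion:
    - {"x": 1, "y": -0.1, "z": 0, "rx": 0, "ry": 0, "rz": 0}
    - {"x": 1, "y": -0.1, "z": 0, "rx": 0, "ry": 0, "rz": 0}
    - {"x": 1, "y": -0.1, "z": 0, "rx": 0, "ry": 0, "rz": 0}
    - {"x": 1, "y": -0.1, "z": 0, "rx": 0, "ry": 0, "rz": 0}
    - {"x": 1, "y": -0.1, "z": 0, "rx": 0, "ry": 0, "rz": 0}
    - {"x": 1, "y": -0.1, "z": 0, "rx": 0, "ry": 0, "rz": 0}
    - {"x": 1, "y": -0.1, "z": 0, "rx": 0, "ry": 0, "rz": 0}
    - {"x": 1, "y": -0.1, "z": 0, "rx": 0, "ry": 0, "rz": 0}
    - {"x": 1, "y": -0.1, "z": 0, "rx": 0, "ry": 0, "rz": 0}
    - {"x": 1, "y": -0.1, "z": 0, "rx": 0, "ry": 0, "rz": 0}
    - {"x": 1, "y": -0.1, "z": 0, "rx": 0, "ry": 0, "rz": 0}
    - {"x": 1, "y": -0.1, "z": 0, "rx": 0, "ry": 0, "rz": 0}
    - {"x": 1, "y": -0.1, "z": 0, "rx": 0, "ry": 0, "rz": 0}
    - {"x": 1, "y": -0.1, "z": 0, "rx": 0, "ry": 0, "rz": 0}
    - {"x": 1, "y": -0.1, "z": 0, "rx": 0, "ry": 0, "rz": 0}
    - {"x": 1, "y": -0.1, "z": 0, "rx": 0, "ry": 0, "rz": 0}
    - {"x": 1, "y": -0.1, "z": 0, "rx": 0, "ry": 0, "rz": 0}
    - {"x": 1, "y": -0.1, "z": 0, "rx": 0, "ry": 0, "rz": 0}
    - {"x": 1, "y": -0.1, "z": 0, "rx": 0, "ry": 0, "rz": 0}
    - {"x": 1, "y": -0.1, "z": 0, "rx": 0, "ry": 0, "rz": 0}

```text
clock: 41.9
tool_pos: [0.4591, -0.1949, 0.1207]
orientation: [-180.0, 0.0, -93.4]
force: [-0.2, 0.2, -0.8]
opening: 0.0569
gripper_force: 0.0
```

```bash
python3 - <<'E'
from h import *
go(.4649,-.302,.0103,-93.4)
im=cams.snapshot("top");crop(im,"pics/m5.png",110,215,200,340,4.6 if 0 else 4)
E
```

```text
units xyz [ 4.26 -0.49  4.42] rz -0.01 t 41.9
```

View pics/m5.png

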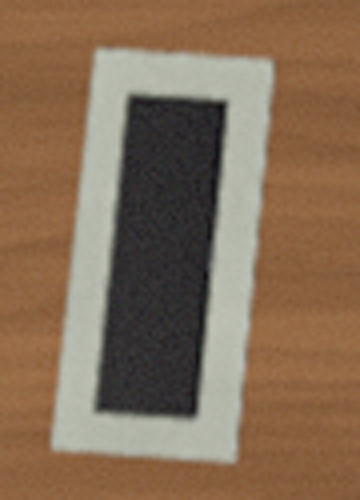

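The case lies at (160,255) in the crop, centred on the sheet and aligned with it. Next the vial goes back.

Request:
play_rows:
  motion:
    - {"x": 1, "y": -0.1, "z": 0, "rx": 0, "ry": 0, "rz": 0}
    - {"x": 1, "y": -0.1, "z": 0, "rx": 0, "ry": 0, "rz": 0}
    - {"x": 1, "y": -0.1, "z": 0, "rx": 0, "ry": 0, "rz": 0}
    - {"x": 1, "y": -0.1, "z": 0, "rx": 0, "ry": 0, "rz": 0}
    - {"x": 0.26, "y": -0.09, "z": 0, "rx": 0, "ry": 0, "rz": 0}
    - {"x": 0, "y": 0, "z": 0.4, "rx": 0, "ry": 0, "rz": 0}
    - {"x": 0, "y": 0, "z": 1, "rx": 0, "ry": 0, "rz": 0}
    - {"x": 0, "y": 0, "z": 1, "rx": 0, "ry": 0, "rz": 0}
    - {"x": 0, "y": 0, "z": 1, "rx": 0, "ry": 0, "rz": 0}
    - {"x": 0, "y": 0, "z": 1, "rx": 0, "ry": 0, "rz": 0}
    - {"x": 0, "y": 0, "z": 0, "rx": 0, "ry": 0, "rz": 0}
    - {"x": 0, "y": 0, "z": 0, "rx": 0, "ry": 0, "rz": 0}

```text
clock: 43.45
tool_pos: [0.4663, -0.2999, 0.0111]
orientation: [-180.0, -0.0, -93.4]
force: [-0.7, -0.3, 0.2]
opening: 0.057
gripper_force: 0.0
```

Request:
play_rows:
  fingers: -1
  motion:
    - {"x": 0, "y": 0, "z": 0, "rx": 0, "ry": 0, "rz": 0}
    - {"x": 0, "y": 0, "z": 0, "rx": 0, "ry": 0, "rz": 0}
    - {"x": 0, "y": 0, "z": 0, "rx": 0, "ry": 0, "rz": 0}
    - {"x": 0, "y": 0, "z": 0, "rx": 0, "ry": 0, "rz": 0}
    - {"x": 0, "y": 0, "z": 0, "rx": 0, "ry": 0, "rz": 0}

```text
clock: 44.08
tool_pos: [0.4662, -0.3002, 0.0109]
orientation: [-180.0, -0.0, -93.4]
force: [-0.9, 1.1, 5.5]
opening: 0.0297
gripper_force: 30.0
```

```bash
python3 - <<'E'
from h import *
o=ctrl.get_obs();print(o["tool_pos"],o["orientation"],o["opening"],o["gripper_force"],o["force"])
go(.5557,.0434,.0112,-93.4)
E
```

```text
[ 0.4661526  -0.30022985  0.01094468] [-1.79982137e+02 -8.80786818e-03 -9.34001865e+01] 0.02972632597681308 30.00097006559372 [-0.89534415  1.08222     5.50767774]
units xyz [-1.393e+01 -2.760e+00 -1.000e-02] rz -0.00 t 44.1
```

Request:
play_rows:
  motion:
    - {"x": 0, "y": 0, "z": -1, "rx": 0, "ry": 0, "rz": 0}
    - {"x": 0, "y": 0, "z": -1, "rx": 0, "ry": 0, "rz": 0}
    - {"x": 0, "y": 0, "z": -1, "rx": 0, "ry": 0, "rz": 0}
    - {"x": 0, "y": 0, "z": -1, "rx": 0, "ry": 0, "rz": 0}
    - {"x": -1, "y": -0.2, "z": 0, "rx": 0, "ry": 0, "rz": 0}
    - {"x": -1, "y": -0.2, "z": 0, "rx": 0, "ry": 0, "rz": 0}
    - {"x": -1, "y": -0.2, "z": 0, "rx": 0, "ry": 0, "rz": 0}
    - {"x": -1, "y": -0.2, "z": 0, "rx": 0, "ry": 0, "rz": 0}
    - {"x": -1, "y": -0.2, "z": 0, "rx": 0, "ry": 0, "rz": 0}
    - {"x": -1, "y": -0.2, "z": 0, "rx": 0, "ry": 0, "rz": 0}
    - {"x": -1, "y": -0.2, "z": 0, "rx": 0, "ry": 0, "rz": 0}
    - {"x": -1, "y": -0.2, "z": 0, "rx": 0, "ry": 0, "rz": 0}
    - {"x": -1, "y": -0.2, "z": 0, "rx": 0, "ry": 0, "rz": 0}
    - {"x": -1, "y": -0.2, "z": 0, "rx": 0, "ry": 0, "rz": 0}
    - {"x": -1, "y": -0.2, "z": 0, "rx": 0, "ry": 0, "rz": 0}
    - {"x": -1, "y": -0.2, "z": 0, "rx": 0, "ry": 0, "rz": 0}
    - {"x": -1, "y": -0.2, "z": 0, "rx": 0, "ry": 0, "rz": 0}
    - {"x": -0.93, "y": -0.16, "z": 0, "rx": 0, "ry": 0, "rz": 0}
    - {"x": 0, "y": 0, "z": 0, "rx": 0, "ry": 0, "rz": 0}

```text
clock: 46.45
tool_pos: [0.556, 0.0448, 0.1103]
orientation: [180.0, -0.0, -93.3]
force: [-0.3, 0.6, -0.8]
opening: 0.0295
gripper_force: 30.0
```

Request:
play_rows:
  motion:
    - {"x": 0, "y": 0, "z": 1, "rx": 0, "ry": 0, "rz": 0}
    - {"x": 0, "y": 0, "z": 1, "rx": 0, "ry": 0, "rz": 0}
    - {"x": 0, "y": 0, "z": 1, "rx": 0, "ry": 0, "rz": 0}
    - {"x": 0, "y": 0, "z": 0.8, "rx": 0, "ry": 0, "rz": 0}
    - {"x": 0, "y": 0, "z": 0.1, "rx": 0, "ry": 0, "rz": 0}
    - {"x": 0, "y": 0, "z": 0, "rx": 0, "ry": 0, "rz": 0}
    - {"x": 0, "y": 0, "z": 0, "rx": 0, "ry": 0, "rz": 0}

```text
clock: 47.32
tool_pos: [0.556, 0.0434, 0.0138]
orientation: [-179.9, 0.0, -93.4]
force: [0.2, 0.1, 0.1]
opening: 0.0297
gripper_force: 30.0
```

Request:
play_rows:
  motion:
    - {"x": 0, "y": 0, "z": 0.06, "rx": 0, "ry": 0, "rz": 0}
    - {"x": 0, "y": 0, "z": 0, "rx": 0, "ry": 0, "rz": 0}

```text
clock: 47.58
tool_pos: [0.5559, 0.0435, 0.012]
orientation: [-180.0, 0.0, -93.4]
force: [0.0, -0.1, 1.0]
opening: 0.0294
gripper_force: 30.0
```

Request:
play_rows:
  fingers: 0.2
  motion:
    - {"x": 0, "y": 0, "z": 0, "rx": 0, "ry": 0, "rz": 0}
    - {"x": 0, "y": 0, "z": 0, "rx": 0, "ry": 0, "rz": 0}
    - {"x": 0, "y": 0, "z": 0, "rx": 0, "ry": 0, "rz": 0}

```text
clock: 47.95
tool_pos: [0.5556, 0.0434, 0.0115]
orientation: [180.0, -0.0, -93.4]
force: [-0.1, 0.4, 0.7]
opening: 0.0509
gripper_force: 0.0
```

```bash
python3 - <<'E'
from h import *
o=ctrl.get_obs();print(o["tool_pos"],o["force"])
go(.3838,-.3097,.0095,-93.4)
E
```

```text
[0.55555476 0.04336781 0.01152543] [-0.116977    0.40118433  0.66891486]
units xyz [14.51  6.02  0.08] rz -0.00 t 48.0
```

Request:
play_rows:
  motion:
    - {"x": 0, "y": 0, "z": -1, "rx": 0, "ry": 0, "rz": 0}
    - {"x": 0, "y": 0, "z": -1, "rx": 0, "ry": 0, "rz": 0}
    - {"x": 0, "y": 0, "z": -1, "rx": 0, "ry": 0, "rz": 0}
    - {"x": 0.5, "y": 0, "z": -1, "rx": 0, "ry": 0, "rz": 0}
    - {"x": 1, "y": 0.43, "z": 0, "rx": 0, "ry": 0, "rz": 0}
    - {"x": 1, "y": 0.43, "z": 0, "rx": 0, "ry": 0, "rz": 0}
    - {"x": 1, "y": 0.43, "z": 0, "rx": 0, "ry": 0, "rz": 0}
    - {"x": 1, "y": 0.43, "z": 0, "rx": 0, "ry": 0, "rz": 0}
    - {"x": 1, "y": 0.43, "z": 0, "rx": 0, "ry": 0, "rz": 0}
    - {"x": 1, "y": 0.43, "z": 0, "rx": 0, "ry": 0, "rz": 0}
    - {"x": 1, "y": 0.43, "z": 0, "rx": 0, "ry": 0, "rz": 0}
    - {"x": 1, "y": 0.43, "z": 0, "rx": 0, "ry": 0, "rz": 0}
    - {"x": 1, "y": 0.43, "z": 0, "rx": 0, "ry": 0, "rz": 0}
    - {"x": 1, "y": 0.43, "z": 0, "rx": 0, "ry": 0, "rz": 0}
    - {"x": 1, "y": 0.43, "z": 0, "rx": 0, "ry": 0, "rz": 0}
    - {"x": 1, "y": 0.43, "z": 0, "rx": 0, "ry": 0, "rz": 0}
    - {"x": 1, "y": 0.43, "z": 0, "rx": 0, "ry": 0, "rz": 0}
    - {"x": 1, "y": 0.43, "z": 0, "rx": 0, "ry": 0, "rz": 0}
    - {"x": 0, "y": 0, "z": 0, "rx": 0, "ry": 0, "rz": 0}

```text
clock: 50.32
tool_pos: [0.3813, -0.3107, 0.1105]
orientation: [179.9, 0.0, -93.6]
force: [-0.8, 0.8, -0.4]
opening: 0.0527
gripper_force: 0.0
```

Request:
play_rows:
  fingers: 0.5
  motion:
    - {"x": 0, "y": 0, "z": 0, "rx": 0, "ry": 0, "rz": 0}
    - {"x": 0, "y": 0, "z": 0, "rx": 0, "ry": 0, "rz": 0}
    - {"x": 0, "y": 0, "z": 1, "rx": 0, "ry": 0, "rz": 0}
    - {"x": 0, "y": 0, "z": 1, "rx": 0, "ry": 0, "rz": 0}
    - {"x": 0, "y": 0, "z": 1, "rx": 0, "ry": 0, "rz": 0}
    - {"x": 0, "y": 0, "z": 1, "rx": 0, "ry": 0, "rz": 0}
    - {"x": 0, "y": 0, "z": 0.06, "rx": 0, "ry": 0, "rz": 0}
    - {"x": 0, "y": 0, "z": 0, "rx": 0, "ry": 0, "rz": 0}

```text
clock: 51.32
tool_pos: [0.3844, -0.3094, 0.0106]
orientation: [-180.0, -0.0, -93.4]
force: [-0.3, -0.5, 0.1]
opening: 0.0657
gripper_force: 0.0
```

Request:
play_rows:
  fingers: -1
  motion:
    - {"x": 0, "y": 0, "z": 0, "rx": 0, "ry": 0, "rz": 0}
    - {"x": 0, "y": 0, "z": 0, "rx": 0, "ry": 0, "rz": 0}
    - {"x": 0, "y": 0, "z": 0, "rx": 0, "ry": 0, "rz": 0}
    - {"x": 0, "y": 0, "z": 0, "rx": 0, "ry": 0, "rz": 0}
    - {"x": 0, "y": 0, "z": 0, "rx": 0, "ry": 0, "rz": 0}

```text
clock: 51.95
tool_pos: [0.3842, -0.3097, 0.0107]
orientation: [-179.9, -0.0, -93.4]
force: [-0.7, 2.8, 6.7]
opening: 0.0453
gripper_force: 30.0
```

```bash
python3 - <<'E'
from h import *
o=ctrl.get_obs();print(o["tool_pos"],o["orientation"],o["opening"],o["gripper_force"],o["force"])
go(.5455,-.0138,.0112,-93.4)
E
```

```text
[ 0.38422728 -0.30967419  0.01069837] [-1.79948982e+02 -1.78921178e-02 -9.33960796e+01] 0.04527998692760412 30.001812279224396 [-0.67537135  2.78737642  6.74948322]
units xyz [-12.2   -5.74  -0.02] rz 0.00 t 52.0
```

Request:
play_rows:
  motion:
    - {"x": 0, "y": 0, "z": -1, "rx": 0, "ry": 0, "rz": 0}
    - {"x": 0, "y": 0, "z": -1, "rx": 0, "ry": 0, "rz": 0}
    - {"x": 0, "y": 0, "z": -1, "rx": 0, "ry": 0, "rz": 0}
    - {"x": -0.2, "y": 0, "z": -1, "rx": 0, "ry": 0, "rz": 0}
    - {"x": -1, "y": -0.48, "z": 0, "rx": 0, "ry": 0, "rz": 0}
    - {"x": -1, "y": -0.48, "z": 0, "rx": 0, "ry": 0, "rz": 0}
    - {"x": -1, "y": -0.48, "z": 0, "rx": 0, "ry": 0, "rz": 0}
    - {"x": -1, "y": -0.48, "z": 0, "rx": 0, "ry": 0, "rz": 0}
    - {"x": -1, "y": -0.48, "z": 0, "rx": 0, "ry": 0, "rz": 0}
    - {"x": -1, "y": -0.48, "z": 0, "rx": 0, "ry": 0, "rz": 0}
    - {"x": -1, "y": -0.48, "z": 0, "rx": 0, "ry": 0, "rz": 0}
    - {"x": -1, "y": -0.48, "z": 0, "rx": 0, "ry": 0, "rz": 0}
    - {"x": -1, "y": -0.48, "z": 0, "rx": 0, "ry": 0, "rz": 0}
    - {"x": -1, "y": -0.48, "z": 0, "rx": 0, "ry": 0, "rz": 0}
    - {"x": -1, "y": -0.48, "z": 0, "rx": 0, "ry": 0, "rz": 0}
    - {"x": -1, "y": -0.46, "z": 0, "rx": 0, "ry": 0, "rz": 0}
    - {"x": 0, "y": 0, "z": 0, "rx": 0, "ry": 0, "rz": 0}

```text
clock: 54.08
tool_pos: [0.5458, -0.0123, 0.1098]
orientation: [180.0, 0.0, -93.3]
force: [-0.5, 0.6, -1.3]
opening: 0.0452
gripper_force: 30.0
```

Request:
play_rows:
  motion:
    - {"x": 0, "y": 0, "z": 1, "rx": 0, "ry": 0, "rz": 0}
    - {"x": 0, "y": 0, "z": 1, "rx": 0, "ry": 0, "rz": 0}
    - {"x": 0, "y": 0, "z": 1, "rx": 0, "ry": 0, "rz": 0}
    - {"x": 0, "y": 0, "z": 0.8, "rx": 0, "ry": 0, "rz": 0}
    - {"x": 0, "y": 0, "z": 0.1, "rx": 0, "ry": 0, "rz": 0}
    - {"x": 0, "y": 0, "z": 0, "rx": 0, "ry": 0, "rz": 0}
    - {"x": 0, "y": 0, "z": 0, "rx": 0, "ry": 0, "rz": 0}

```text
clock: 54.95
tool_pos: [0.5455, -0.0137, 0.0133]
orientation: [-179.9, 0.0, -93.4]
force: [-0.0, 0.1, -1.3]
opening: 0.0457
gripper_force: 30.0
```

Request:
play_rows:
  motion:
    - {"x": 0, "y": 0, "z": 0.06, "rx": 0, "ry": 0, "rz": 0}
    - {"x": 0, "y": 0, "z": 0, "rx": 0, "ry": 0, "rz": 0}

```text
clock: 55.2
tool_pos: [0.5456, -0.0135, 0.0117]
orientation: [-179.9, 0.0, -93.4]
force: [-0.4, -0.2, 3.3]
opening: 0.0454
gripper_force: 30.0
```

Request:
play_rows:
  fingers: 0.4
  motion:
    - {"x": 0, "y": 0, "z": 0, "rx": 0, "ry": 0, "rz": 0}
    - {"x": 0, "y": 0, "z": 0, "rx": 0, "ry": 0, "rz": 0}
    - {"x": 0, "y": 0, "z": 0, "rx": 0, "ry": 0, "rz": 0}

```text
clock: 55.58
tool_pos: [0.5451, -0.0136, 0.011]
orientation: [180.0, -0.0, -93.4]
force: [0.8, 0.6, 0.3]
opening: 0.0608
gripper_force: 0.0
```

```bash
python3 - <<'E'
from h import *
o=ctrl.get_obs();print(o["tool_pos"],o["force"])
go(.5437,-.2979,.011,-93.4)
E
```

```text
[ 0.54511487 -0.01360961  0.01096575] [0.79103681 0.58468141 0.3092143 ]
units xyz [11.35 -0.62 -0.  ] rz -0.00 t 55.6
```

Request:
play_rows:
  motion:
    - {"x": 0, "y": 0, "z": -1, "rx": 0, "ry": 0, "rz": 0}
    - {"x": 0, "y": 0, "z": -1, "rx": 0, "ry": 0, "rz": 0}
    - {"x": 0, "y": 0, "z": -1, "rx": 0, "ry": 0, "rz": 0}
    - {"x": 0.35, "y": 0, "z": -1, "rx": 0, "ry": 0, "rz": 0}
    - {"x": 1, "y": -0.1, "z": 0, "rx": 0, "ry": 0, "rz": 0}
    - {"x": 1, "y": -0.1, "z": 0, "rx": 0, "ry": 0, "rz": 0}
    - {"x": 1, "y": -0.1, "z": 0, "rx": 0, "ry": 0, "rz": 0}
    - {"x": 1, "y": -0.1, "z": 0, "rx": 0, "ry": 0, "rz": 0}
    - {"x": 1, "y": -0.1, "z": 0, "rx": 0, "ry": 0, "rz": 0}
    - {"x": 1, "y": -0.1, "z": 0, "rx": 0, "ry": 0, "rz": 0}
    - {"x": 1, "y": 0, "z": 0, "rx": 0, "ry": 0, "rz": 0}
    - {"x": 1, "y": 0, "z": 0, "rx": 0, "ry": 0, "rz": 0}
    - {"x": 1, "y": 0, "z": 0, "rx": 0, "ry": 0, "rz": 0}
    - {"x": 1, "y": 0, "z": 0, "rx": 0, "ry": 0, "rz": 0}
    - {"x": 1, "y": 0, "z": 0, "rx": 0, "ry": 0, "rz": 0}
    - {"x": 0, "y": 0, "z": 0, "rx": 0, "ry": 0, "rz": 0}

```text
clock: 57.58
tool_pos: [0.5429, -0.2991, 0.1106]
orientation: [180.0, 0.0, -93.5]
force: [-0.7, -0.8, 0.2]
opening: 0.0617
gripper_force: 0.0
```

Request:
play_rows:
  motion:
    - {"x": 0, "y": 0, "z": 1, "rx": 0, "ry": 0, "rz": 0}
    - {"x": 0, "y": 0, "z": 1, "rx": 0, "ry": 0, "rz": 0}
    - {"x": 0, "y": 0, "z": 1, "rx": 0, "ry": 0, "rz": 0}
    - {"x": 0, "y": 0, "z": 1, "rx": 0, "ry": 0, "rz": 0}
    - {"x": 0, "y": 0, "z": 0, "rx": 0, "ry": 0, "rz": 0}
    - {"x": 0, "y": 0, "z": 0, "rx": 0, "ry": 0, "rz": 0}

```text
clock: 58.32
tool_pos: [0.5439, -0.2976, 0.0119]
orientation: [-180.0, -0.0, -93.4]
force: [-0.3, 0.0, 0.6]
opening: 0.0613
gripper_force: 0.0
```

Request:
play_rows:
  fingers: -1
  motion:
    - {"x": 0, "y": 0, "z": 0, "rx": 0, "ry": 0, "rz": 0}
    - {"x": 0, "y": 0, "z": 0, "rx": 0, "ry": 0, "rz": 0}
    - {"x": 0, "y": 0, "z": 0, "rx": 0, "ry": 0, "rz": 0}
    - {"x": 0, "y": 0, "z": 0, "rx": 0, "ry": 0, "rz": 0}
    - {"x": 0, "y": 0, "z": 0, "rx": 0, "ry": 0, "rz": 0}

```text
clock: 58.95
tool_pos: [0.5435, -0.2978, 0.0115]
orientation: [-180.0, -0.0, -93.4]
force: [-1.4, 0.7, 5.3]
opening: 0.0341
gripper_force: 30.0
```

```bash
python3 - <<'E'
from h import *
o=ctrl.get_obs();print(o["tool_pos"],o["orientation"],o["opening"],o["gripper_force"],o["force"])
go(.5368,-.0775,.0112,-93.4)
E
```

```text
[ 0.54345311 -0.29779215  0.01146915] [-1.79982029e+02 -7.40730324e-03 -9.33994624e+01] 0.0340783431908216 30.000287890434265 [-1.40614548  0.7094073   5.32282506]
units xyz [-8.78  0.79  0.01] rz 0.00 t 59.0
```

Request:
play_rows:
  motion:
    - {"x": 0, "y": 0, "z": -1, "rx": 0, "ry": 0, "rz": 0}
    - {"x": 0, "y": 0, "z": -1, "rx": 0, "ry": 0, "rz": 0}
    - {"x": 0, "y": 0, "z": -1, "rx": 0, "ry": 0, "rz": 0}
    - {"x": 0, "y": 0, "z": -1, "rx": 0, "ry": 0, "rz": 0}
    - {"x": -1, "y": 0.1, "z": 0, "rx": 0, "ry": 0, "rz": 0}
    - {"x": -1, "y": 0.1, "z": 0, "rx": 0, "ry": 0, "rz": 0}
    - {"x": -1, "y": 0.1, "z": 0, "rx": 0, "ry": 0, "rz": 0}
    - {"x": -1, "y": 0.1, "z": 0, "rx": 0, "ry": 0, "rz": 0}
    - {"x": -1, "y": 0.1, "z": 0, "rx": 0, "ry": 0, "rz": 0}
    - {"x": -1, "y": 0.1, "z": 0, "rx": 0, "ry": 0, "rz": 0}
    - {"x": -1, "y": 0.1, "z": 0, "rx": 0, "ry": 0, "rz": 0}
    - {"x": -1, "y": 0.1, "z": 0, "rx": 0, "ry": 0, "rz": 0}
    - {"x": -0.8, "y": 0, "z": 0, "rx": 0, "ry": 0, "rz": 0}
    - {"x": 0, "y": 0, "z": 0, "rx": 0, "ry": 0, "rz": 0}
    - {"x": 0, "y": 0, "z": 1, "rx": 0, "ry": 0, "rz": 0}
    - {"x": 0, "y": 0, "z": 1, "rx": 0, "ry": 0, "rz": 0}
    - {"x": 0, "y": 0, "z": 1, "rx": 0, "ry": 0, "rz": 0}
    - {"x": 0, "y": 0, "z": 0.85, "rx": 0, "ry": 0, "rz": 0}
    - {"x": 0, "y": 0, "z": 0.05, "rx": 0, "ry": 0, "rz": 0}
    - {"x": 0, "y": 0, "z": 0, "rx": 0, "ry": 0, "rz": 0}

```text
clock: 61.45
tool_pos: [0.5364, -0.0774, 0.0136]
orientation: [180.0, -0.0, -93.4]
force: [-0.9, -0.0, -0.7]
opening: 0.0337
gripper_force: 30.0
```

Request:
play_rows:
  motion:
    - {"x": 0, "y": 0, "z": 0.06, "rx": 0, "ry": 0, "rz": 0}
    - {"x": 0, "y": 0, "z": 0, "rx": 0, "ry": 0, "rz": 0}

```text
clock: 61.7
tool_pos: [0.5365, -0.077, 0.0124]
orientation: [-180.0, 0.0, -93.4]
force: [0.4, 0.4, -0.3]
opening: 0.034
gripper_force: 30.0
```

Request:
play_rows:
  fingers: 0.3
  motion:
    - {"x": 0, "y": 0, "z": 0, "rx": 0, "ry": 0, "rz": 0}
    - {"x": 0, "y": 0, "z": 0, "rx": 0, "ry": 0, "rz": 0}
    - {"x": 0, "y": 0, "z": 0, "rx": 0, "ry": 0, "rz": 0}
    - {"x": 0, "y": 0, "z": -1, "rx": 0, "ry": 0, "rz": 0}
    - {"x": 0, "y": 0, "z": -1, "rx": 0, "ry": 0, "rz": 0}
    - {"x": 0, "y": 0, "z": -1, "rx": 0, "ry": 0, "rz": 0}
    - {"x": 0, "y": 0, "z": -1, "rx": 0, "ry": 0, "rz": 0}
    - {"x": 0, "y": 0, "z": -1, "rx": 0, "ry": 0, "rz": 0}
    - {"x": 1, "y": 0.3, "z": -0.2, "rx": 0, "ry": 0, "rz": 0}
    - {"x": 1, "y": 0.3, "z": -0.2, "rx": 0, "ry": 0, "rz": 0}
    - {"x": 1, "y": 0.3, "z": -0.2, "rx": 0, "ry": 0, "rz": 0}
    - {"x": 1, "y": 0.3, "z": -0.2, "rx": 0, "ry": 0, "rz": 0}
    - {"x": 1, "y": 0.3, "z": -0.2, "rx": 0, "ry": 0, "rz": 0}
    - {"x": 1, "y": 0.3, "z": -0.2, "rx": 0, "ry": 0, "rz": 0}
    - {"x": 1, "y": 0, "z": 0, "rx": 0, "ry": 0, "rz": 0}
    - {"x": 1, "y": 0, "z": 0, "rx": 0, "ry": 0, "rz": 0}
    - {"x": 1, "y": 0, "z": 0, "rx": 0, "ry": 0, "rz": 0}
    - {"x": 1, "y": 0, "z": 0, "rx": 0, "ry": 0, "rz": 0}
    - {"x": 1, "y": 0, "z": 0, "rx": 0, "ry": 0, "rz": 0}
    - {"x": 1, "y": 0, "z": 0, "rx": 0, "ry": 0, "rz": 0}

```text
clock: 64.2
tool_pos: [0.4735, -0.3745, 0.167]
orientation: [180.0, 0.0, -93.4]
force: [-0.1, -0.4, -0.2]
opening: 0.0572
gripper_force: 0.0
```

Request:
play_rows:
  motion:
    - {"x": 0, "y": 0, "z": 0, "rx": 0, "ry": 0, "rz": 0}
    - {"x": 0, "y": 0, "z": 0, "rx": 0, "ry": 0, "rz": 0}

```text
clock: 64.45
tool_pos: [0.4735, -0.3735, 0.1668]
orientation: [180.0, 0.0, -93.4]
force: [0.8, 0.3, -0.4]
opening: 0.057
gripper_force: 0.0
```

```bash
python3 - <<'E'
from h import *
im=cams.snapshot("top"); s=cams.snapshot("scene")
a=im[100:340,115:350]; b=s[80:360,180:400]
a=cv2.resize(a,None,fx=1.9,fy=1.9,interpolation=cv2.INTER_CUBIC);b=cv2.resize(b,(345,456))
a=a[:456];cv2.imwrite("pics/m6.png",np.hstack([a,b])); print(a.shape)
E
```

```text
(456, 446, 3)
```

View pics/m6.png

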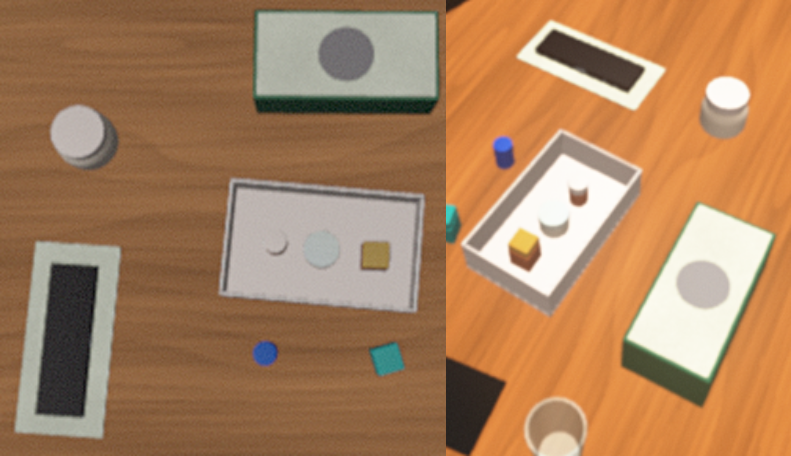

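The picture shows all three containers upright on the tray floor at their starting spots: vial (276,242), jar (321,249) and flask (375,255). The case is centred on the sheet at (68,340), and the bystanders are undisturbed.

```bash
python3 -c "
from plant import workorder; print(workorder.close_job())"
```

```text
the job is handed in; nothing more can be done
None
```

I handed the job in at about 65 s: the final camera views show the case centred lengthwise on the sheet, all three containers upright at their original spots on the tray floor, and the tissue box, pot and cup where they were; the hand-in returned no verdict.

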